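# Load the tumble-test barrel

### The arm

A 6-joint arm with a two-finger parallel gripper is mounted at the origin on the work surface. World frame = base frame: x ahead of the robot, y to its left, z up, the work surface at z = 0. Lengths are in m, angles in degrees, forces in N, time in s.
With the tool pointing down it reaches from about 0.375 to 0.9 m from the base axis. Payload 3.1 kg.
Tool frame: the origin (TCP) lies midway between the tips of the shut fingers; the grasp point (between the pads) lies env.grip_point_offset behind it (env.grip_point_offset is the distance from the TCP to the grasp point, in m); z points along the fingers, y is the direction in which the jaws open and shut (so a half turn about z gives the same grasp; the last joint's range is limited). The gripper opens to 85 mm and grips with 20 to 120 N. Pads are 22 mm wide; open, the fingers measure 114 mm over their backs; the gripper's body (76 mm by 85 mm) begins 54 mm behind the grasp point. The pads swing forward as they close: fully open they stand 13 mm farther back than shut.
Start: joints at [-79.956, 30.224, 82.088, -0, 67.689, -10.227], TCP at [0.217, -0.586, 0.231] pointing down, gripper open.
Joint ranges: [-176.69, 176.69], [-43.24, 126.21], [12.49, 139.97], [-82, 262], [0, 151.66], [-163.58, 163.58]. Speed limits (degrees/s): [159.86, 159.86, 180, 180, 180, 180].

### API

Orientations are given as [roll, pitch, yaw] about the fixed x, y, z axes, in that order (R = Rz(yaw) Ry(pitch) Rx(roll)).
In Python, from bench import env gives the robot as it stands. The module is installed in compiled form; this text tells all that it offers.
- The arm moves only by the tool move_arm, never from a script. Its argument "moves" is one flat list of numbers, 4 for each row, row after row: the shift along the tool's x, y, z in cm, then the turn about the tool's z in units of 6 degrees (1.0 is 6 degrees). A call has exactly 8 rows; each row shifts and turns the commanded pose from where the row before left it, along the tool's axes as they then stand; what a row does not reach is not made up. A row lasts 1/8 s, in which the tool goes at most 62.5 mm and 10.7 degrees, less where a joint would pass 70% of its speed; a pose out of reach is approached as far as the arm can. A call with a gripper value outside its range is refused whole. "fingers" is the finger opening in cm, from 0 to 8.54, set as the call begins (left out, the last holds). The fingers move at their own pace and stop on an object; "grip_force" is the grip in N (left out, the last holds). Time passes only in rows, so rows that do not move let the fingers close, or fill a call up. It gives the time, the measured TCP pose, the force and the opening at its end, in the units of the state.
- env.get_obs(): the state, without advancing time (a new reading comes with each control period).
- env.snapshot(name): name is "side" or "top" or "wrist"; returns a dict with "color" (400x640x3 uint8, red, green, blue), "camera_matrix" (3x3 intrinsics, pixels), "dist_coeffs" ([k1, k2, p1, p2, k3] as OpenCV has them; the pictures are not rectified), "world_to_cam" (4x4, takes a point from world to camera coordinates). Camera axes: x right, y down, z forward; pixel columns grow to the right and rows downward; lengths in m; the calibration is good to about 2 mm. A picture is of the moment at which its call begins. There is no depth.
- env.finish_job(): hands the job in, once; it reports no verdict.
The state is a dict: "time_s": time; "joint_pos": joint angles; "joint_velocities": joint speeds; "joint_torque": joint torques, N m; "tool_pos": TCP position; "eef_rot": TCP orientation; "wrist_force": force on the tool from outside, world axes, zero at the start; "moment": the same for the moment, N m; "gripper_width": finger opening in m.
Only numpy, scipy, OpenCV 4.12 (cv2) and the standard library are available. Lean on these libraries where they do the work, as an engineer would, in place of code of your own. Each camera call takes 0.05 s, during which the arm holds its last target.

### The job

Turn the tumbler's barrel on its axle until its hidden loading opening is straight up at the top and let go of it; only then tip the three battery cells into it out of the scoop's open edge, without touching the cells with the fingers. Set the empty scoop back down flat on the bench, leave the barrel with its opening up and the cells inside, and do not shift anything else on the bench.

Things in the scene. Friction and masses are not known exactly. Their poses are not given: they have to be found in the camera images.
- drum: Tumbler barrel on a level axle: flat aluminium end discs 170 mm in diameter, 58 mm over both, with rims free all round; grey wall, 162 mm outer diameter, 5 mm thick, between them. Origin: centre, on the axle, 115 mm above the bench. y = axle; z points out through the middle of its one opening (z up = opening at the top). Turns endlessly either way; no handle.
- drum_opening (a point): Middle of the barrel's only opening, 80 mm from the axle along the drum's z; axes as the drum's. It spans 70 degrees of the wall (93 mm) by 48 mm between the discs. Starts 100 to 180 degrees from the top, either way. The stiff bearing (0.15 N m) holds any angle. Pinch the rim from above across the discs (58 mm), swing about 75 degrees, let go, take a new grip.
- drum_stand: Grey stand of the barrel, bolted to the bench: base plate 170 (x) x 130 (y) x 8 mm, two uprights 50 mm wide, 46 to 54 mm either side of the middle along y, 123 mm high. Origin on the bench under the drum's centre; y is the axle, x level across it.
- scoop: Loose steel sorting scoop, about 140 g, 115 mm long (x from -55 to 60 mm), 41 mm wide (y), 34 mm high lips 2.5 mm thick on both sides, closed at the back, open at x = -55 mm. The floor falls to the back: 14 mm high at the mouth, 6 mm at the back. Origin at the bottom, on the bench; z up. Its mouth roughly faces the robot at the start.
- scoop_mouth (a point): Middle of the bottom of the scoop's open edge, at x = -55 mm, z = 0 of the scoop; axes as the scoop's. The cells roll out here when it is tipped some 40 degrees.
- scoop_grip (a point): Where to grip the scoop: at x = 55 mm, z = 66 mm of the scoop, in the upright plate that forms its back: 10 mm thick (x), 41 mm wide (y), 85 mm high, to be pinched from above across its thickness. Axes as the scoop's.
- cell0: One of three equal loose short cylindrical battery cells, 17 mm diameter, 32 mm long along y, 18 g; origin at its middle. At the start the three lie side by side across the scoop's floor, against its back; they roll.
- cell1: One of three equal loose short cylindrical battery cells, 17 mm diameter, 32 mm long along y, 18 g; origin at its middle. At the start the three lie side by side across the scoop's floor, against its back; they roll.
- cell2: One of three equal loose short cylindrical battery cells, 17 mm diameter, 32 mm long along y, 18 g; origin at its middle. At the start the three lie side by side across the scoop's floor, against its back; they roll.
- pack_small: Bystander: black block of four cells, 46 x 46 x 36 high (mm). Origin under its middle, on the bench.
- pack_large: Bystander: white block of six cells, 99 x 66 x 50 high (mm). Origin under its middle, on the bench.
- screwdriver: Bystander: screwdriver 190 long, lying, black handle (mm). Origin under its middle, on the bench.
- tape: Bystander: lying roll of clear tape, 90 across, 24 high (mm). Origin under its middle, on the bench.
- carton: Bystander: open cardboard box 130 x 100 x 75 high (mm). Origin under its middle, on the bench.
- jar: Bystander: closed white jar, 64 across, 100 high (mm). Origin under its middle, on the bench.
- meter: Bystander: black hand meter lying flat, 140 x 75 x 38 high (mm). Origin under its middle, on the bench.
Things that resemble listed ones, but are neither listed nor needed, are in the scene too. Leave any orange look-alike of the scoop alone. There is more than one size of the drum_stand; the one meant has the size given above.

How it is judged (in metres and radians):
On the way, in this order (a step that is already met when the one before it is completed fails the run):
1. the barrel's opening stands at the top (within about 11 degrees), the barrel let go and still, the cells not yet in it (angle between drum's own z axis and vertical below 0.2 rad and contact force between the fingers and drum below 0.2 N and angular speed of drum below 0.1 rad/s and distance between each of cell0, cell1, cell2 and drum above 0.1 m), for 0.3 s.
2. all three cells are inside the barrel, the opening still at the top (distance between each of cell0, cell1, cell2 and drum below 0.078 m and angle between drum's own z axis and vertical below 0.2 rad), for 0.2 s.
At the end, for the whole second after the job is handed in: All three cells are inside the barrel (centres within 78 mm of its centre); the opening is at the top within 0.2 rad and the barrel still; the scoop stands flat (within 0.08 rad) and at rest on the bench itself (all of step 2 and angular speed of drum below 0.1 rad/s and height (world z) of scoop between -0.006 and 0.006 m and angle between scoop's own z axis and vertical below 0.08 rad and linear speed of scoop below 0.02 m/s); the robot touches nothing.
It fails at once if the fingers touch a cell (contact force between the fingers and cell0 above 0.3 N or contact force between the fingers and cell1 above 0.3 N or contact force between the fingers and cell2 above 0.3 N).
It fails at once if a bystander is shifted by more than 40 mm (distance of any of pack_small, pack_large, screwdriver, tape, carton, jar, meter from where it was at the start of the episode above 0.04 m).
It also fails if it takes over 72 s, if anything falls off the work surface, if the arm or the gripper's body presses on something with over 40 N, if the wrist force passes 120 N, or if a joint passes its speed limit or range.

## Working session

There is one attempt and no reset: what is moved stays moved. The work goes in short steps, Python scripts to look and compute and a tool call to move; the robot and the scene stay as the last step left them, time stands still between calls to the robot, and variables do not carry over. Pictures are saved under pics/ and viewed, and the job is handed in when it is done.

Besides the shell and the picture viewer there is one more tool, called after "Call:" as name(argument=value, ...) on one line, values as JSON. move_arm: Moves the arm, as the interface text tells. Its arguments: {"type":"object","properties":{"moves":{"type":"array"},"fingers":{"type":"number"},"grip_force":{"type":"number"}},"required":["moves"]}

```bash
mkdir -p pics
cat > h.py <<'E'
from bench import env
import numpy as np, cv2
def shot(n,f):
    s=env.snapshot(n); cv2.imwrite(f'pics/{f}.png',s['color'][:,:,::-1]); np.savez(f'pics/{f}.npz',K=s['camera_matrix'],d=np.array(s['dist_coeffs']),T=s['world_to_cam']); return s
def load(f): z=np.load(f'pics/{f}.npz'); return z['K'],z['d'],z['T']
def onplane(f,uv,z):
    K,d,T=load(f); p=cv2.undistortPoints(np.array(uv,float).reshape(-1,1,2),K,d).reshape(-1,2)
    R,t=T[:3,:3],T[:3,3]; c=-R.T@t; r=np.c_[p,np.ones(len(p))]@R
    return c+r*((z-c[2])/r[:,2])[:,None]
def proj(f,P):
    K,d,T=load(f); return cv2.projectPoints(np.array(P,float).reshape(-1,1,3),cv2.Rodrigues(T[:3,:3])[0],T[:3,3],K,d)[0].reshape(-1,2)
def crop(f,x0,y0,x1,y1,k):
    im=cv2.imread(f'pics/{f}.png')[y0:y1,x0:x1]; cv2.imwrite(f'pics/{f}_c{x0}_{y0}.png',cv2.resize(im,None,fx=k,fy=k,interpolation=cv2.INTER_CUBIC))
E
python3 - <<'E'
from h import *
for n in ['side','top','wrist']: shot(n,n+'0')
np.set_printoptions(precision=3,suppress=True)
print(env.get_obs(), env.grip_point_offset)
for n in ['side','top','wrist']: print(load(n+'0'))
E
```

```text
{'time_s': 0.15, 'joint_pos': array([-79.957,  30.267,  82.141,  -0.001,  67.691, -10.228]), 'joint_velocities': array([ 0.038, -0.092, -0.16 ,  0.071, -0.006,  0.026]), 'joint_torque': array([  0.001, -44.274, -17.828,  -0.   ,   0.006,  -0.   ]), 'tool_pos': array([ 0.216, -0.586,  0.231]), 'eef_rot': array([-179.902,   -0.016,   20.272]), 'wrist_force': array([-0.185, -0.255,  0.218]), 'moment': array([ 0.004, -0.016, -0.001]), 'gripper_width': 0.08565750597324594} 0.0187
(array([[440.768,   0.   , 325.953],
       [  0.   , 440.768, 193.653],
       [  0.   ,   0.   ,   1.   ]]), array([0.037, 0.   , 0.   , 0.   , 0.   ]), array([[-0.802, -0.597, -0.016,  0.391],
       [-0.316,  0.447, -0.837,  0.258],
       [ 0.507, -0.666, -0.547,  1.211],
       [ 0.   ,  0.   ,  0.   ,  1.   ]]))
(array([[481.59 ,   0.   , 318.389],
       [  0.   , 481.59 , 205.822],
       [  0.   ,   0.   ,   1.   ]]), array([-0.086,  0.   ,  0.   ,  0.   ,  0.   ]), array([[-0.022, -1.   , -0.005,  0.022],
       [-0.998,  0.022, -0.054,  0.475],
       [ 0.054,  0.004, -0.999,  1.381],
       [ 0.   ,  0.   ,  0.   ,  1.   ]]))
(array([[278.918,   0.   , 315.968],
       [  0.   , 278.918, 197.717],
       [  0.   ,   0.   ,   1.   ]]), array([-0.041,  0.   ,  0.   ,  0.   ,  0.   ]), array([[ 0.348, -0.938, -0.001, -0.624],
       [-0.906, -0.336,  0.258, -0.034],
       [-0.242, -0.088, -0.966,  0.378],
       [ 0.   ,  0.   ,  0.   ,  1.   ]]))
```

View pics/side0.png

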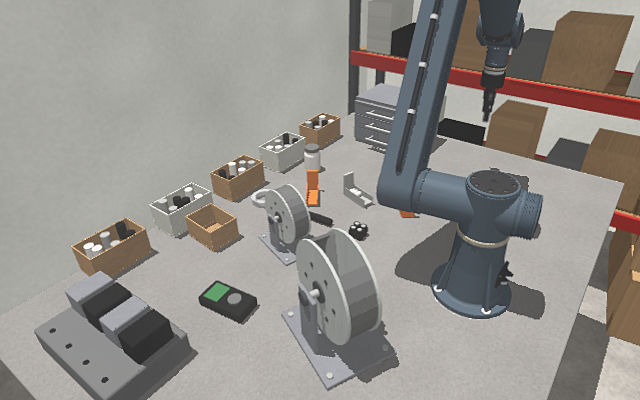

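View pics/top0.png

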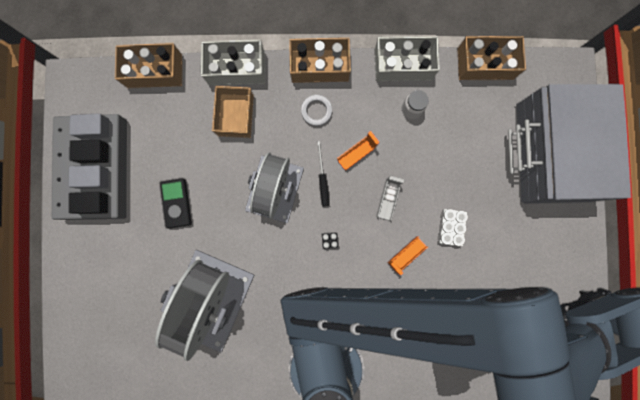

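View pics/wrist0.png

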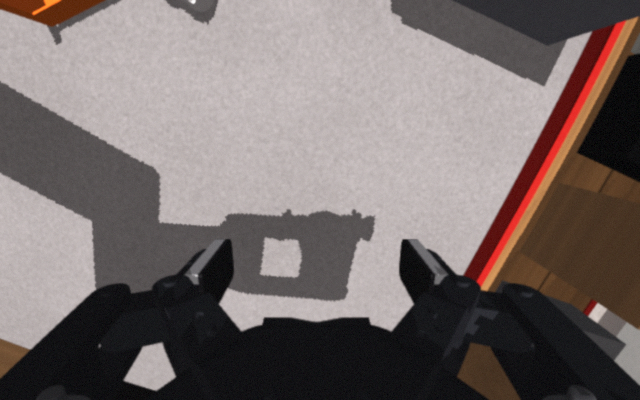

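The side and top views show two drums: a small one near top (273,188) and a large one near (205,310). The grey scoop is at top (390,198). I'll enlarge these to measure them.

Run:
```python
from h import *
crop('top0',230,130,430,240,4); crop('side0',240,160,400,280,5)
print(onplane('top0',[[190,355],[250,265],[160,345],[215,262]],0.115))
```

```text
[[0.07690469 0.36379068 0.115     ]
 [0.31532872 0.19733569 0.115     ]
 [0.10414539 0.44523589 0.115     ]
 [0.32499474 0.29156087 0.115     ]]
```

View pics/top0_c230_130.png

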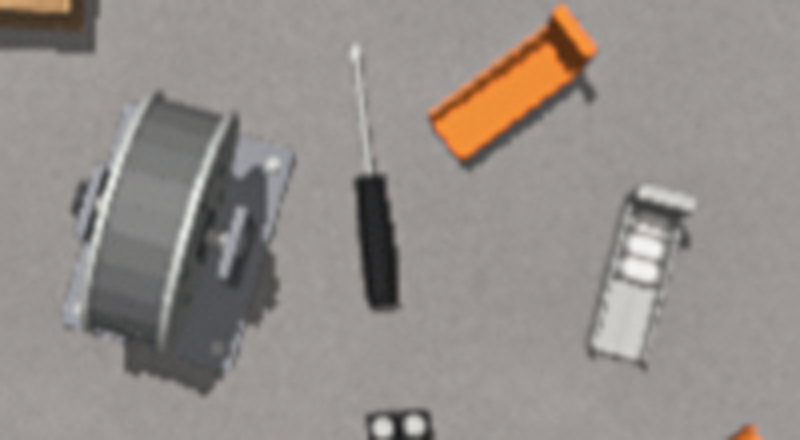

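View pics/side0_c240_160.png

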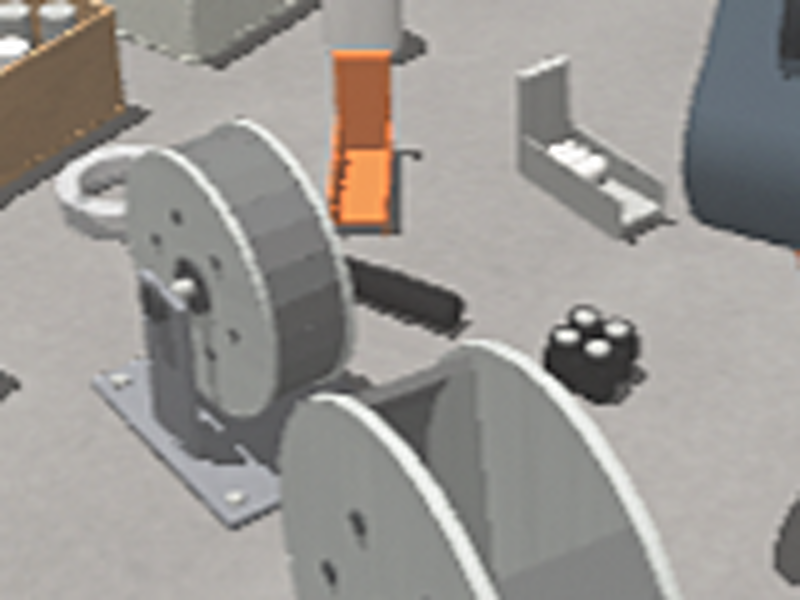

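Run:
```python
from h import *
np.set_printoptions(precision=4,suppress=True)
def c(l): return [[230+x/4,130+y/4] for x,y in l]
P=onplane('top0',c([(295,152),(228,372),(66,325)]),0.008); print(P, np.linalg.norm(P[0]-P[1]),np.linalg.norm(P[1]-P[2]))
print('centre',(P[0]+P[2])/2)
print('xdir',np.degrees(np.arctan2(*(P[0]-P[1])[[1,0]])),'ydir',np.degrees(np.arctan2(*(P[2]-P[1])[[1,0]])))
# scoop: back plate top z=.085
B=onplane('top0',c([(638,198),(692,215),(640,185),(697,203)]),0.085);print(B)
M=onplane('top0',c([(588,352),(645,367)]),0.0);print(M)
M=onplane('top0',c([(593,345),(645,360)]),0.014);print(M)
for n in ['side0','top0']:
  K,d,T=load(n); print(-T[:3,:3].T@T[:3,3])
```

```text
[[0.5871 0.0518 0.008 ]
 [0.4277 0.1036 0.008 ]
 [0.4644 0.221  0.008 ]] 0.16761507881498242 0.12302543007243043
centre [0.5257 0.1364 0.008 ]
xdir -17.99806252856607 ydir 72.65956578804796
[[ 0.5398 -0.1864  0.085 ]
 [ 0.5273 -0.2234  0.085 ]
 [ 0.5488 -0.1881  0.085 ]
 [ 0.5355 -0.2271  0.085 ]]
[[ 0.4367 -0.1588  0.    ]
 [ 0.4248 -0.2002  0.    ]]
[[ 0.4413 -0.1609  0.014 ]
 [ 0.4296 -0.1983  0.014 ]]
[-0.2191  0.9254  0.8846]
[0.3999 0.0057 1.4049]
```

```bash
cat > ov.py <<'E'
from h import *
def T2(x,y,yaw,P):
    a=np.radians(yaw); R=np.array([[np.cos(a),-np.sin(a),0],[np.sin(a),np.cos(a),0],[0,0,1]])
    return np.array(P)@R.T+[x,y,0]
def rect(x0,x1,y0,y1,z): return [[x0,y0,z],[x1,y0,z],[x1,y1,z],[x0,y1,z]]
def overlay(f,polys,box,k,out):
    x0,y0,x1,y1=box
    im=cv2.resize(cv2.imread(f'pics/{f}.png')[y0:y1,x0:x1],None,fx=k,fy=k,interpolation=cv2.INTER_CUBIC)
    for P,col in polys:
        q=(proj(f,P)-[x0,y0]+.5)*k
        cv2.polylines(im,[np.round(q*8).astype(int).reshape(-1,1,2)],True,col,1,cv2.LINE_AA,3)
    cv2.imwrite(f'pics/{out}.png',im)
def drum(x,y,yaw):
    t=np.linspace(0,2*np.pi,60); L=[(T2(x,y,yaw,rect(-.085,.085,-.065,.065,.008)),(255,0,255))]
    for s,c in((-.029,(0,0,255)),(.029,(0,255,255))): L.append((T2(x,y,yaw,np.c_[.085*np.sin(t),0*t+s,.115+.085*np.cos(t)]),c))
    return L
def scoop(x,y,yaw):
    return [(T2(x,y,yaw,rect(.05,.06,-.0205,.0205,.085)),(0,0,255)),(T2(x,y,yaw,rect(-.055,.06,-.0205,.0205,.0)),(255,0,0)),(T2(x,y,yaw,rect(-.055,.05,-.0205,.0205,.034)),(0,255,0))]
E
python3 - <<'E'
from ov import *
L=drum(.5257,.1364,-17.6)+scoop(.484,-.195,-16.5)
overlay('top0',L,(230,130,430,240),4,'o1'); overlay('side0',L,(240,160,400,280),5,'o2')
E
```

```text
(no output)
```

View pics/o1.png

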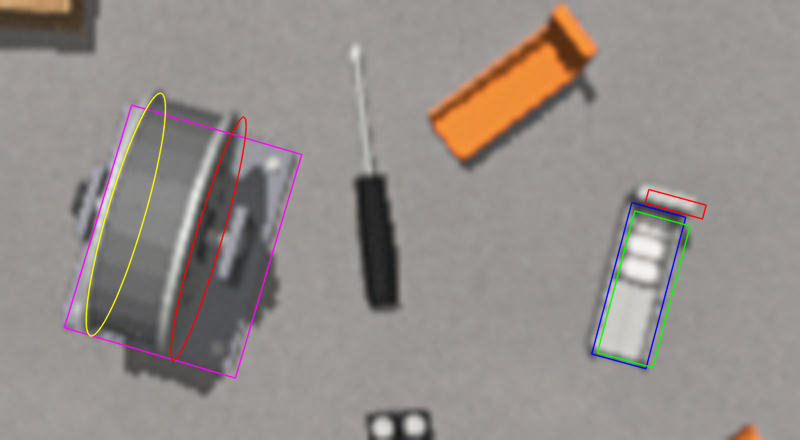

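View pics/o2.png

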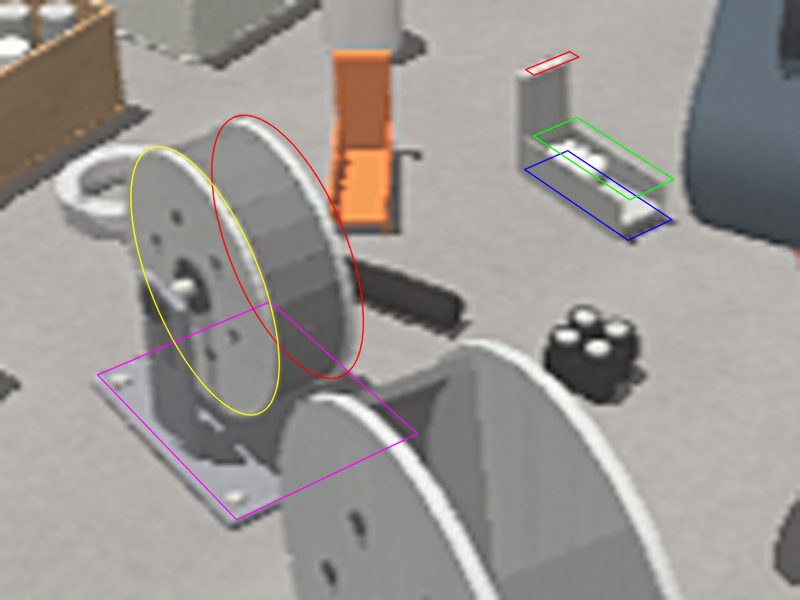

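Target drum is the small one (discs ~170 mm). Its visible wall on the robot side looks closed, so the opening is probably on the far, lower side. I'll move to the far side of the drum and look with the wrist camera.

```bash
cat > plan.py <<'E'
from bench import env
import numpy as np
def state():
    o=env.get_obs(); return np.array(o['tool_pos']),o['eef_rot'][2],o
def plan(wps,start=None):
    """wps: list of (x,y,z,yaw,nrows). prints rows, tracking rounding. tool assumed straight down"""
    if start is None: p,y,_=state()
    else: p,y=np.array(start[:3],float),start[3]
    rows=[]
    for w in wps:
        t=np.array(w[:3],float); n=w[4]
        for i in range(n):
            k=n-i; a=np.radians(y); d=(t-p)/k
            ex=np.array([np.cos(a),np.sin(a),0]); ey=np.array([np.sin(a),-np.cos(a),0]); ez=np.array([0,0,-1])
            s=np.round(np.array([d@ex,d@ey,d@ez])*100,1)+0.
            tu=np.round(-((w[3]-y+180)%360-180)/k/6,1)+0.
            p=p+(s[0]*ex+s[1]*ey+s[2]*ez)/100; y-=tu*6
            rows.append([*s,tu])
            if np.linalg.norm(s)>6.2 or abs(tu)>1.75: print('TOO FAST',s,tu)
    for i in range(0,len(rows),8):
        print('[',', '.join('%g'%v for r in rows[i:i+8] for v in r),']',len(rows[i:i+8]))
    print('end',p.round(4),round(y,2))
E
cat > geo.py <<'E'
import numpy as np
DX,DY,DYAW=.527,.1395,-17.6
def dl(x,y=0):
    a=np.radians(DYAW); return DX+x*np.cos(a)-y*np.sin(a), DY+x*np.sin(a)+y*np.cos(a)
E
python3 - <<'E'
from plan import *; from geo import *
x,y=dl(.17); plan([(.40,-.30,.30,-10,6),(x,y,.27,-17.6,10)])
E
```

```text
[ 4.5, -3.4, -1.2, 0.8, 4.2, -3.8, -1.1, 0.8, 3.9, -4.1, -1.2, 0.9, 3.5, -4.5, -1.1, 0.8, 3.1, -4.7, -1.2, 0.9, 2.7, -5, -1.1, 0.8, 2.2, -4.3, 0.3, 0.1, 2.1, -4.3, 0.3, 0.1 ] 8
[ 2.1, -4.4, 0.3, 0.1, 2.1, -4.4, 0.3, 0.1, 2, -4.4, 0.3, 0.2, 1.9, -4.4, 0.3, 0.1, 1.9, -4.5, 0.3, 0.2, 1.8, -4.5, 0.3, 0.1, 1.7, -4.5, 0.3, 0.2, 1.6, -4.6, 0.3, 0.1 ] 8
end [0.6892 0.0884 0.2695] -17.53
```

Call:
move_arm(moves=[4.5, -3.4, -1.2, 0.8, 4.2, -3.8, -1.1, 0.8, 3.9, -4.1, -1.2, 0.9, 3.5, -4.5, -1.1, 0.8, 3.1, -4.7, -1.2, 0.9, 2.7, -5, -1.1, 0.8, 2.2, -4.3, 0.3, 0.1, 2.1, -4.3, 0.3, 0.1], fingers=8.5, grip_force=40)

```text
time_s: 1.15
tool_pos: [0.4587, -0.2219, 0.2944]
eef_rot: [180.0, -0.0, -10.9]
wrist_force: [-0.2, -0.3, 0.0]
gripper_width: 0.085
```

Call:
move_arm(moves=[2.1, -4.4, 0.3, 0.1, 2.1, -4.4, 0.3, 0.1, 2, -4.4, 0.3, 0.2, 1.9, -4.4, 0.3, 0.1, 1.9, -4.5, 0.3, 0.2, 1.8, -4.5, 0.3, 0.1, 1.7, -4.5, 0.3, 0.2, 1.6, -4.6, 0.3, 0.1])

```text
time_s: 2.15
tool_pos: [0.6899, 0.0892, 0.2697]
eef_rot: [180.0, 0.0, -17.6]
wrist_force: [0.8, -0.4, 0.4]
gripper_width: 0.0852
```

Run:
```python
from ov import *; from geo import *
shot('wrist','w1'); shot('top','t1'); print(env.get_obs())
overlay('w1',drum(DX,DY,DYAW),(0,0,640,400),1,'o3')
overlay('t1',drum(DX,DY,DYAW)+scoop(.484,-.192,-15.5),(230,130,430,240),4,'o4')
```

```text
{'time_s': 2.25, 'joint_pos': array([ -1.60625031,  34.12307812,  68.26069981,   0.11313324,
        77.6017114 , 105.63655753]), 'joint_velocities': array([-3.03582088, -1.94992985,  3.80316267, -3.34294729,  1.10093166,
       -2.00403731]), 'joint_torque': array([  0.79363843, -48.88664603, -20.91545999,   0.20837091,
        -0.13950814,   0.16945599]), 'tool_pos': array([0.69090075, 0.09224201, 0.26881847]), 'eef_rot': array([-1.79889684e+02,  1.58326993e-02, -1.72670690e+01]), 'wrist_force': array([-0.51841646, -0.84540564, -0.23110982]), 'moment': array([-0.00601368,  0.0322362 ,  0.01058649]), 'gripper_width': 0.0852476274525038}
```

View pics/o3.png

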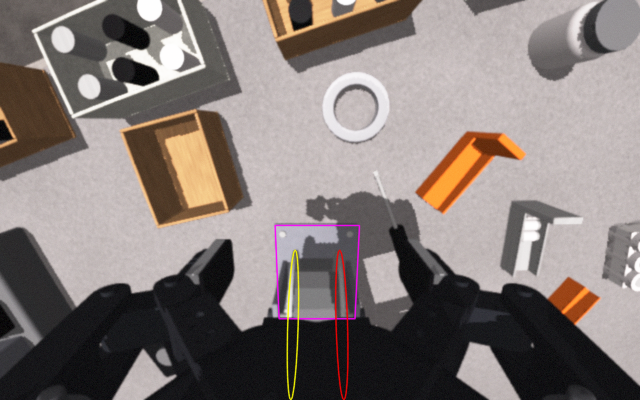

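View pics/o4.png

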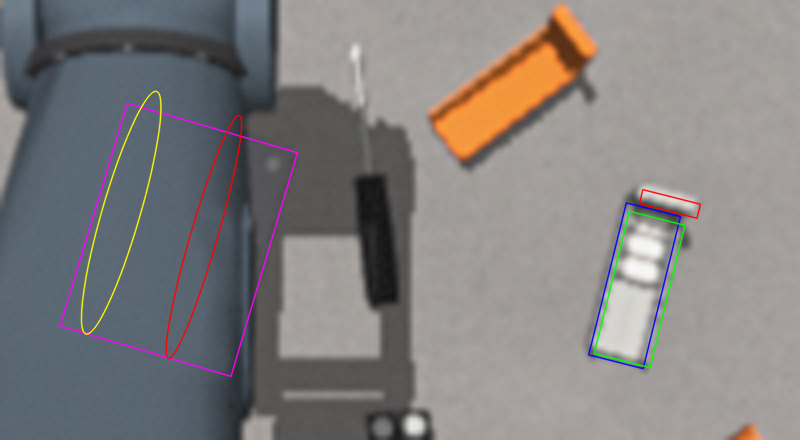

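Run:
```python
from h import *
crop('w1',250,210,390,330,5)
im=cv2.imread('pics/w1_c250_210.png'); im=np.clip(im.astype(float)*2.2,0,255).astype(np.uint8); cv2.imwrite('pics/w1b.png',im)
```

```text
(no output)
```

View pics/w1b.png

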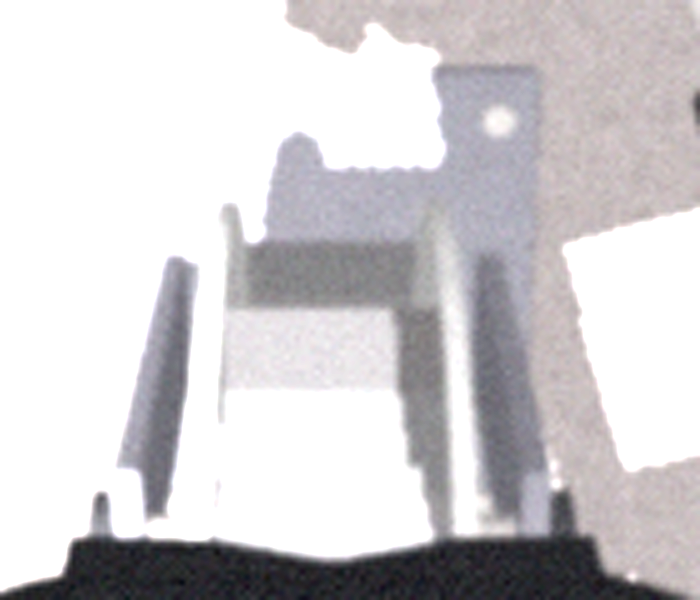

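Run:
```python
from ov import *; from geo import *
for a in range(40,125,5):
    t=np.radians(a); P=T2(DX,DY,DYAW,[[.081*np.sin(t),0,.115+.081*np.cos(t)],[.076*np.sin(t),0,.115+.076*np.cos(t)],[.085*np.sin(t),.0265,.115+.085*np.cos(t)]])
    print(a,((proj('w1',P)-[250,210]+.5)*5).round(0).tolist())
```

```text
40 [[336.0, 529.0], [336.0, 530.0], [200.0, 528.0]]
45 [[336.0, 492.0], [336.0, 496.0], [202.0, 488.0]]
50 [[336.0, 455.0], [336.0, 462.0], [204.0, 450.0]]
55 [[336.0, 421.0], [335.0, 430.0], [206.0, 413.0]]
60 [[336.0, 388.0], [335.0, 400.0], [208.0, 379.0]]
65 [[336.0, 358.0], [335.0, 372.0], [210.0, 347.0]]
70 [[335.0, 331.0], [335.0, 346.0], [212.0, 319.0]]
75 [[335.0, 306.0], [335.0, 323.0], [215.0, 293.0]]
80 [[335.0, 285.0], [335.0, 302.0], [217.0, 270.0]]
85 [[335.0, 266.0], [335.0, 285.0], [220.0, 251.0]]
90 [[335.0, 251.0], [335.0, 270.0], [222.0, 235.0]]
95 [[335.0, 238.0], [335.0, 257.0], [224.0, 222.0]]
100 [[335.0, 228.0], [335.0, 248.0], [227.0, 212.0]]
105 [[335.0, 221.0], [335.0, 241.0], [229.0, 205.0]]
110 [[335.0, 217.0], [335.0, 236.0], [231.0, 201.0]]
115 [[335.0, 215.0], [335.0, 234.0], [233.0, 199.0]]
120 [[335.0, 216.0], [335.0, 235.0], [235.0, 200.0]]
```

The wrist view shows closed wall down to about 94° on the far side (crop row 240). Below that I can see the base plate between the discs, so the opening is low on the far side. I'll grip the rim at about +48° and swing it toward the robot.

Run:
```python
from plan import *; from geo import *
r=.072
def g(a,up=0): t=np.radians(a); x,y=dl(r*np.sin(t)); return (x,y,.115+r*np.cos(t)-.0187+up,-17.6)
plan([(*g(48,.1),3),(*g(48),5)], start=(.689,.0884,.2695,-17.53))
print('swing')
plan([(*g(a),1) for a in np.linspace(48,-48,17)[1:]], start=g(48))
```

```text
[ -3.9, 0, 0.8, 0, -3.9, 0, 0.9, 0, -3.8, 0, 0.8, 0, 0, 0, 2, 0, 0, 0, 2, 0, 0, 0, 2, 0, 0, 0, 2, 0, 0, 0, 2, 0 ] 8
end [0.5784 0.1233 0.1445] -17.53
swing
[ -0.5, 0, -0.5, 0, -0.6, 0, -0.5, 0, -0.7, 0, -0.4, 0, -0.6, 0, -0.4, 0, -0.7, 0, -0.2, 0, -0.8, 0, -0.2, 0, -0.7, 0, -0.1, 0, -0.8, 0, -0.1, 0 ] 8
[ -0.7, 0, 0.1, 0, -0.7, 0, 0.1, 0, -0.8, 0, 0.2, 0, -0.7, 0, 0.2, 0, -0.7, 0, 0.4, 0, -0.6, 0, 0.4, 0, -0.6, 0, 0.5, 0, -0.5, 0, 0.5, 0 ] 8
end [0.476  0.1557 0.1445] -17.6
```

Call:
move_arm(moves=[-3.9, 0, 0.8, 0, -3.9, 0, 0.9, 0, -3.8, 0, 0.8, 0, 0, 0, 2, 0, 0, 0, 2, 0, 0, 0, 2, 0, 0, 0, 2, 0, 0, 0, 2, 0])

```text
time_s: 3.25
tool_pos: [0.5781, 0.122, 0.1447]
eef_rot: [180.0, 0.0, -17.5]
wrist_force: [0.2, 0.3, -0.0]
gripper_width: 0.0851
```

Call:
move_arm(moves=[0, 0, 0, 0, 0, 0, 0, 0, 0, 0, 0, 0, 0, 0, 0, 0, 0, 0, 0, 0, 0, 0, 0, 0, 0, 0, 0, 0, 0, 0, 0, 0], fingers=4, grip_force=50)

```text
time_s: 4.25
tool_pos: [0.5788, 0.1245, 0.146]
eef_rot: [-179.8, -0.0, -17.6]
wrist_force: [0.7, 5.4, -3.6]
gripper_width: 0.0573
```

Run:
```python
from ov import *; from geo import *
shot('wrist','w2'); shot('side','s2'); o=env.get_obs(); print(o['tool_pos'],o['eef_rot'],o['wrist_force'],o['gripper_width'])
crop('s2',240,140,400,280,5)
```

```text
[0.57879094 0.1244705  0.14593859] [-1.79799517e+02 -2.01442180e-04 -1.76016376e+01] [ 0.97019727  5.08303453 -3.68338041] 0.05764347173436561
```

View pics/s2_c240_140.png

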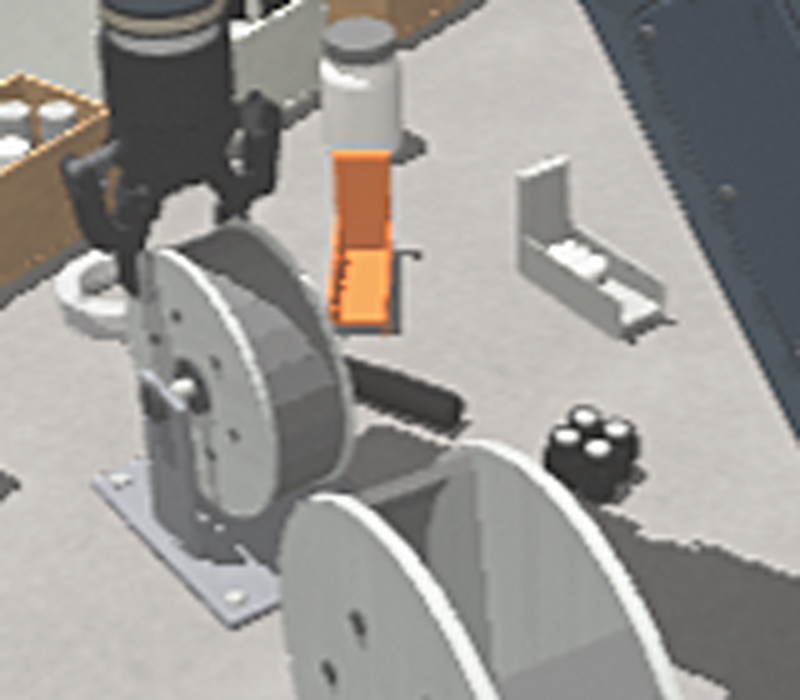

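View pics/w2.png

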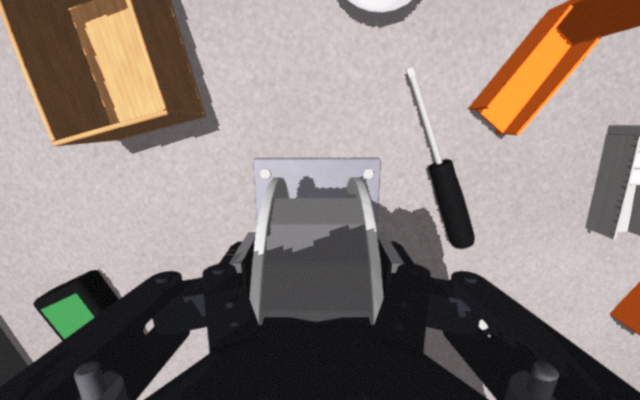

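Gripped at 57.5 mm, with 5 N of side force from a slight off-centre; I'll add a 2 mm correction. Now the swing.

Call:
move_arm(moves=[-0.5, -0.2, -0.5, 0, -0.6, 0, -0.5, 0, -0.7, 0, -0.4, 0, -0.6, 0, -0.4, 0, -0.7, 0, -0.2, 0, -0.8, 0, -0.2, 0, -0.7, 0, -0.1, 0, -0.8, 0, -0.1, 0])

```text
time_s: 5.35
tool_pos: [0.5299, 0.1399, 0.17]
eef_rot: [180.0, -0.3, -17.5]
wrist_force: [6.6, -5.0, -17.4]
gripper_width: 0.0569
```

Call:
move_arm(moves=[-0.7, 0, 0.1, 0, -0.7, 0, 0.1, 0, -0.8, 0, 0.2, 0, -0.7, 0, 0.2, 0, -0.7, 0, 0.4, 0, -0.6, 0, 0.4, 0, -0.6, 0, 0.5, 0, -0.5, 0, 0.5, 0])

```text
time_s: 6.35
tool_pos: [0.4791, 0.1559, 0.1506]
eef_rot: [-180.0, -0.4, -17.5]
wrist_force: [-3.0, -7.3, 17.0]
gripper_width: 0.057
```

Run:
```python
from ov import *; from geo import *
shot('wrist','w3'); shot('side','s3'); o=env.get_obs(); print(o['tool_pos'],o['eef_rot'],o['wrist_force'],o['gripper_width'])
crop('s3',240,140,400,280,5)
```

```text
[0.47829342 0.15617088 0.14985979] [179.9969505   -0.31926307 -17.44404103] [-4.13138094 -5.69309806 14.55425124] 0.057056056285695815
```

View pics/s3_c240_140.png

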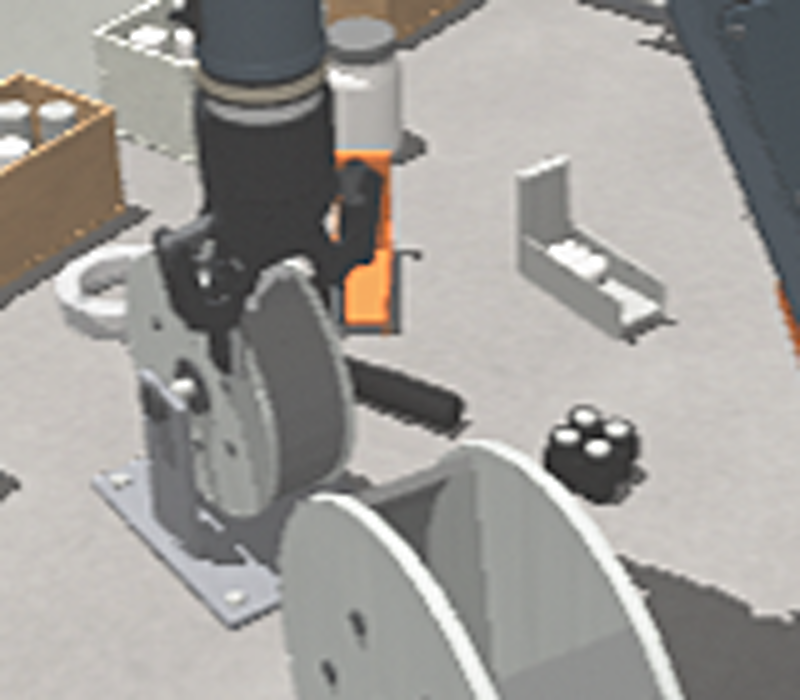

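View pics/w3.png

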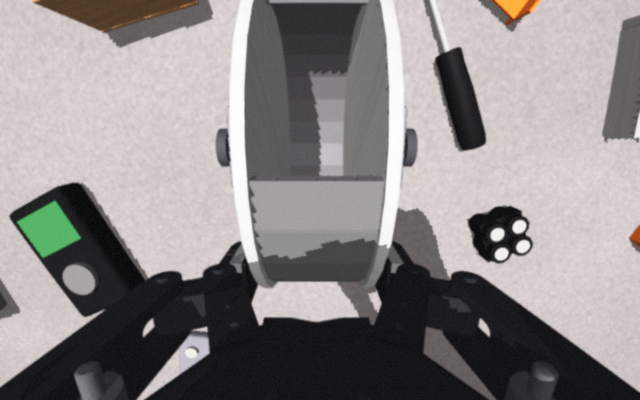

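The opening is now near the top: its near edge is at wrist row 178 and its far edge at about row 2. I'll turn those rows into angles.

Run:
```python
from ov import *; from geo import *
for a in range(-60,70,5):
    t=np.radians(a); P=T2(DX,DY+.002,DYAW,[[.081*np.sin(t),0,.115+.081*np.cos(t)],[.076*np.sin(t),0,.115+.076*np.cos(t)]])
    print(a,proj('w3',P).round(0).tolist())
crop('w3',220,0,420,200,4)
```

```text
-60 [[314.0, 282.0], [314.0, 273.0]]
-55 [[314.0, 282.0], [314.0, 272.0]]
-50 [[314.0, 280.0], [314.0, 270.0]]
-45 [[314.0, 277.0], [314.0, 267.0]]
-40 [[314.0, 273.0], [314.0, 262.0]]
-35 [[314.0, 266.0], [314.0, 256.0]]
-30 [[314.0, 258.0], [314.0, 248.0]]
-25 [[314.0, 248.0], [314.0, 239.0]]
-20 [[314.0, 235.0], [314.0, 227.0]]
-15 [[314.0, 221.0], [314.0, 214.0]]
-10 [[314.0, 205.0], [314.0, 199.0]]
-5 [[314.0, 186.0], [314.0, 183.0]]
0 [[314.0, 167.0], [314.0, 165.0]]
5 [[314.0, 147.0], [314.0, 147.0]]
10 [[314.0, 126.0], [314.0, 128.0]]
15 [[314.0, 105.0], [314.0, 110.0]]
20 [[314.0, 85.0], [314.0, 92.0]]
25 [[314.0, 67.0], [314.0, 75.0]]
30 [[314.0, 50.0], [314.0, 60.0]]
35 [[314.0, 35.0], [314.0, 47.0]]
40 [[314.0, 23.0], [314.0, 35.0]]
45 [[315.0, 12.0], [315.0, 25.0]]
50 [[315.0, 4.0], [315.0, 18.0]]
55 [[315.0, -1.0], [315.0, 12.0]]
60 [[315.0, -5.0], [315.0, 8.0]]
65 [[315.0, -7.0], [315.0, 6.0]]
```

View pics/w3_c220_0.png

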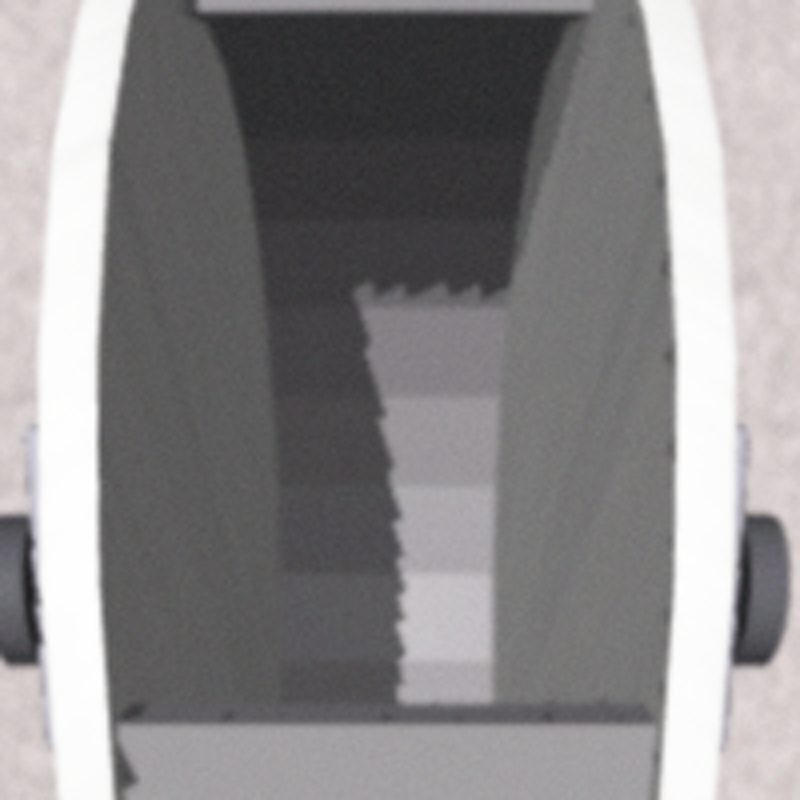

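Opening centre is about +32° (its edges read −3.4° and about 66°). I'll release, re-grip at the top and swing −32°.

```bash
sed -i 's/DX,DY,DYAW=.*/DX,DY,DYAW=.527,.1405,-17.6/' geo.py
python3 - <<'E'
from plan import *; from geo import *
r=.072
def g(a,up=0): t=np.radians(a); x,y=dl(r*np.sin(t)); return (x,y,.115+r*np.cos(t)-.0187+up,-17.6)
plan([(*g(2),4)], start=(.476,.1577,.1445,-17.6))
print('swing')
plan([(*g(a),1) for a in np.linspace(2,-30,9)[1:]], start=g(2))
E
```

```text
[ 1.4, 0, -0.6, 0, 1.4, 0, -0.6, 0, 1.4, 0, -0.6, 0, 1.4, 0.1, -0.6, 0 ] 4
end [0.5291 0.1398 0.1685] -17.6
swing
[ -0.5, 0, 0, 0, -0.5, 0, 0, 0, -0.5, 0, 0.1, 0, -0.5, 0, 0.1, 0, -0.5, 0, 0.1, 0, -0.4, 0, 0.2, 0, -0.5, 0, 0.2, 0, -0.5, 0, 0.3, 0 ] 8
end [0.4922 0.1515 0.1583] -17.6
```

Call:
move_arm(moves=[0, 0, 0, 0, 0, 0, 0, 0, 0, 0, 0, 0, 1.4, 0.1, -0.6, 0, 1.4, 0, -0.6, 0, 1.4, 0, -0.6, 0, 1.4, 0, -0.6, 0, 0, 0, 0, 0], fingers=8.5)

```text
time_s: 7.45
tool_pos: [0.5324, 0.1386, 0.1699]
eef_rot: [-179.9, -0.1, -17.6]
wrist_force: [-0.3, 1.0, 0.0]
gripper_width: 0.0849
```

Run:
```python
from ov import *; from geo import *
shot('wrist','w4'); o=env.get_obs(); print(o['tool_pos'],o['eef_rot'],o['wrist_force'],o['gripper_width'])
for a in list(range(-60,70,10)):
    t=np.radians(a); P=T2(DX,DY,DYAW,[[.081*np.sin(t),0,.115+.081*np.cos(t)],[.076*np.sin(t),0,.115+.076*np.cos(t)]])
    print(a,proj('w4',P).round(0).tolist())
```

```text
[0.53088425 0.13880823 0.16942465] [-1.79990039e+02 -8.12770927e-03 -1.75681489e+01] [-0.84101433  0.29393772  0.06345146] 0.08506769649814364
-60 [[315.0, 339.0], [315.0, 331.0]]
-50 [[315.0, 342.0], [315.0, 333.0]]
-40 [[315.0, 340.0], [315.0, 331.0]]
-30 [[315.0, 334.0], [315.0, 325.0]]
-20 [[315.0, 322.0], [315.0, 313.0]]
-10 [[315.0, 303.0], [315.0, 296.0]]
0 [[315.0, 279.0], [315.0, 274.0]]
10 [[315.0, 251.0], [315.0, 248.0]]
20 [[315.0, 220.0], [315.0, 220.0]]
30 [[315.0, 190.0], [315.0, 193.0]]
40 [[315.0, 163.0], [315.0, 169.0]]
50 [[315.0, 141.0], [315.0, 148.0]]
60 [[315.0, 125.0], [315.0, 133.0]]
```

View pics/w4.png

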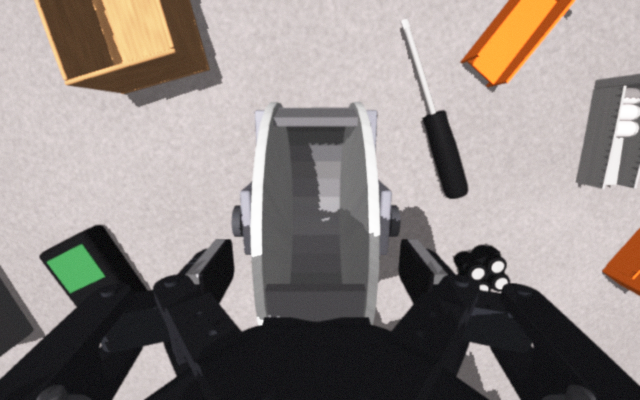

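Call:
move_arm(moves=[0, 0, 0, 0, 0, 0, 0, 0, 0, 0, 0, 0, 0, 0, 0, 0, 0, 0, 0, 0, 0, 0, 0, 0, 0, 0, 0, 0, 0, 0, 0, 0], fingers=4)

```text
time_s: 8.5
tool_pos: [0.5298, 0.1398, 0.1694]
eef_rot: [-179.9, 0.1, -17.5]
wrist_force: [-1.1, 4.8, 3.6]
gripper_width: 0.0573
```

Call:
move_arm(moves=[-0.5, 0, 0, 0, -0.5, 0, 0, 0, -0.5, 0, 0.1, 0, -0.5, 0, 0.1, 0, -0.5, 0, 0.1, 0, -0.5, 0, 0.2, 0, -0.5, 0, 0.2, 0, -0.5, 0, 0.3, 0])

```text
time_s: 9.5
tool_pos: [0.4993, 0.1496, 0.1632]
eef_rot: [-179.9, -1.0, -17.4]
wrist_force: [1.3, -2.6, 18.5]
gripper_width: 0.0575
```

Call:
move_arm(moves=[0, 0, 0, 0, 0, 0, 0, 0, 0, 0, 0, 0, 0, 0, -3, 0, 0, 0, -3, 0, 2, 0, -3, 0, 3, 0, 0, 0, 0, 0, 0, 0], fingers=8.5)

```text
time_s: 10.5
tool_pos: [0.5416, 0.1354, 0.2493]
eef_rot: [-180.0, -0.1, -17.6]
wrist_force: [-0.8, 0.4, 0.5]
gripper_width: 0.0848
```

Run:
```python
from ov import *; from geo import *
shot('wrist','w5'); o=env.get_obs(); print(o['time_s'],o['tool_pos'],o['eef_rot'],o['wrist_force'],o['gripper_width'])
for a in list(range(-60,70,10)):
    t=np.radians(a); P=T2(DX,DY,DYAW,[[.081*np.sin(t),0,.115+.081*np.cos(t)],[.076*np.sin(t),0,.115+.076*np.cos(t)]])
    print(a,proj('w5',P).round(0).tolist())
```

```text
10.55 [0.53961026 0.13577985 0.2485718 ] [ 1.79960625e+02  1.04875710e-01 -1.75674766e+01] [-0.32448903 -0.11035285 -0.46131238] 0.08510980605958186
-60 [[315.0, 286.0], [315.0, 281.0]]
-50 [[315.0, 285.0], [315.0, 280.0]]
-40 [[315.0, 282.0], [315.0, 276.0]]
-30 [[315.0, 275.0], [315.0, 269.0]]
-20 [[315.0, 264.0], [315.0, 260.0]]
-10 [[315.0, 251.0], [315.0, 247.0]]
0 [[315.0, 234.0], [315.0, 232.0]]
10 [[315.0, 216.0], [315.0, 215.0]]
20 [[315.0, 197.0], [315.0, 198.0]]
30 [[315.0, 179.0], [315.0, 181.0]]
40 [[315.0, 162.0], [315.0, 165.0]]
50 [[315.0, 148.0], [315.0, 152.0]]
60 [[315.0, 137.0], [315.0, 142.0]]
```

View pics/w5.png

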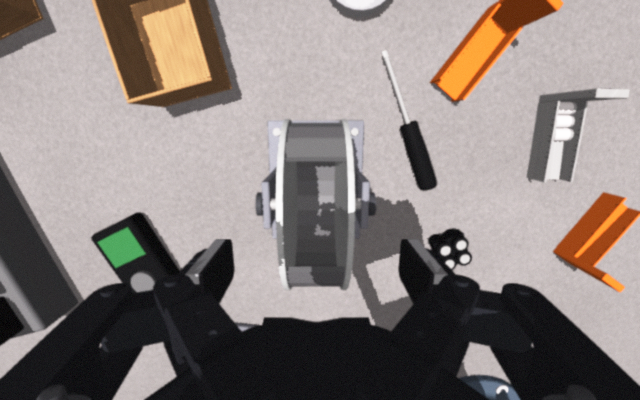

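Run:
```python
from h import *
crop('w5',250,110,380,300,4)
```

```text
(no output)
```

View pics/w5_c250_110.png

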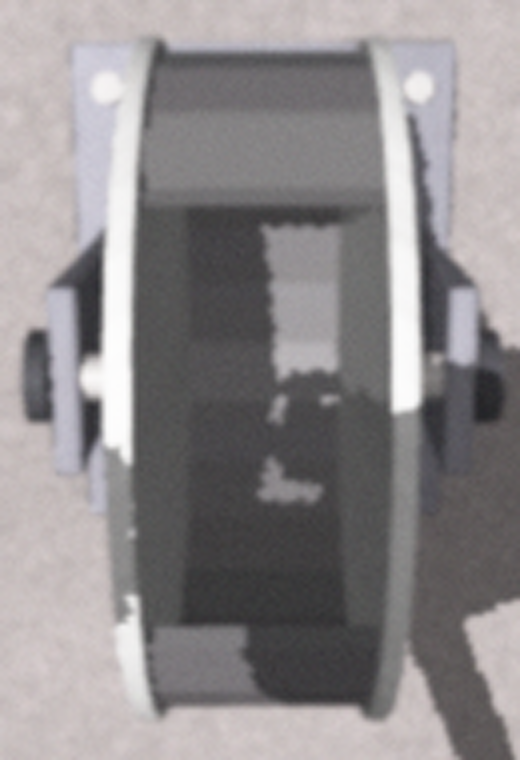

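Edges now read about −23° and +43°, so the centre is about 10° off. One more small swing will do it.

Call:
move_arm(moves=[0, 0, 2.7, 0, 0, 0, 2.7, 0, 0, 0, 2.6, 0, 0, 0, 0, 0, 0, 0, 0, 0, 0, 0, 0, 0, 0, 0, 0, 0, 0, 0, 0, 0])

```text
time_s: 11.55
tool_pos: [0.5402, 0.1361, 0.1699]
eef_rot: [-180.0, -0.1, -17.5]
wrist_force: [-0.6, -0.3, -0.1]
gripper_width: 0.0851
```

Call:
move_arm(moves=[0, 0, 0, 0, 0, 0, 0, 0, 0, 0, 0, 0, 0, 0, 0, 0, -0.6, 0, -0.1, 0, -0.6, 0, 0, 0, -0.6, 0, 0, 0, -0.5, 0, 0.1, 0], fingers=4, grip_force=60)

```text
time_s: 12.55
tool_pos: [0.5252, 0.1414, 0.1711]
eef_rot: [-179.9, -1.0, -17.4]
wrist_force: [8.9, -4.2, 1.3]
gripper_width: 0.0568
```

Call:
move_arm(moves=[0, 0, 0, 0, 0, 0, 0, 0, 0, 0, 0, 0, 0, 0, -3, 0, 0, 0, -3, 0, 3, 0, -3, 0, 2, 0, 0, 0, 0, 0, 0, 0], fingers=8.5)

```text
time_s: 13.55
tool_pos: [0.5664, 0.1275, 0.2593]
eef_rot: [-180.0, -0.0, -17.6]
wrist_force: [0.4, 0.5, -0.8]
gripper_width: 0.0849
```

Run:
```python
from ov import *; from geo import *
shot('wrist','w6'); o=env.get_obs(); print(o['time_s'],o['tool_pos'],o['eef_rot'],o['wrist_force'],o['gripper_width'])
for a in [-45,-40,-35,-30,-25,25,30,35,40,45]:
    t=np.radians(a); P=T2(DX,DY,DYAW,[[.081*np.sin(t),0,.115+.081*np.cos(t)],[.076*np.sin(t),0,.115+.076*np.cos(t)]])
    print(a,((proj('w6',P)-[250,110]+.5)*4).round(0).tolist())
crop('w6',250,110,380,300,4)
```

```text
13.6 [0.56484821 0.12782878 0.25863822] [ 1.79963284e+02  1.22369638e-01 -1.75535070e+01] [-0.28532534  0.43188922  0.02831673] 0.08508837855608867
-45 [[262.0, 770.0], [262.0, 748.0]]
-40 [[262.0, 763.0], [262.0, 741.0]]
-35 [[262.0, 753.0], [262.0, 732.0]]
-30 [[262.0, 741.0], [262.0, 720.0]]
-25 [[262.0, 724.0], [262.0, 704.0]]
25 [[262.0, 427.0], [262.0, 430.0]]
30 [[262.0, 393.0], [262.0, 398.0]]
35 [[262.0, 359.0], [262.0, 367.0]]
40 [[262.0, 328.0], [262.0, 338.0]]
45 [[262.0, 298.0], [262.0, 311.0]]
```

View pics/w6_c250_110.png

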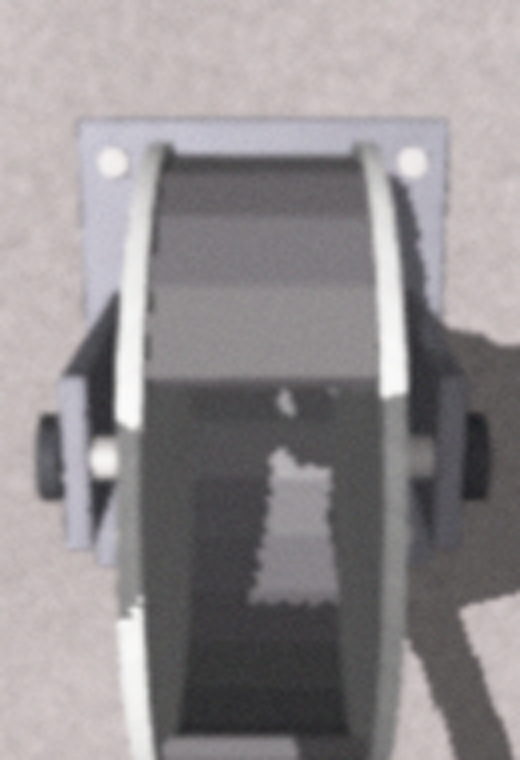

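Far edge at crop row 378 gives +32°, and the near inner edge at row 735 gives −36.5°, so the centre is about −2° and the barrel is released. Next I'll look at the scoop with the wrist camera.

Run:
```python
from plan import *
plan([(.395,-.165,.26,-16,8)])
```

```text
[ -0.9, 4.1, 0, 0, -0.9, 4.1, 0, 0, -0.9, 4.1, 0, 0, -0.9, 4.1, 0, -0.1, -1, 4.2, 0, 0, -1, 4.1, 0, -0.1, -1, 4.1, -0.1, 0, -1, 4.2, 0, -0.1 ] 8
end [ 0.3952 -0.1652  0.2596] -15.75
```

Call:
move_arm(moves=[-0.9, 4.1, 0, 0, -0.9, 4.1, 0, 0, -0.9, 4.1, 0, 0, -0.9, 4.1, 0, -0.1, -1, 4.2, 0, 0, -1, 4.1, 0, -0.1, -1, 4.1, -0.1, 0, -1, 4.2, 0, -0.1])

```text
time_s: 14.6
tool_pos: [0.394, -0.1647, 0.2597]
eef_rot: [-179.9, 0.1, -15.7]
wrist_force: [0.5, -1.5, 1.5]
gripper_width: 0.085
```

Run:
```python
from ov import *; from geo import *
shot('wrist','w7'); shot('top','t7'); o=env.get_obs(); print(o['time_s'],o['tool_pos'],o['eef_rot'])
overlay('w7',scoop(.484,-.192,-15.5),(200,60,440,260),3,'o7')
overlay('t7',drum(DX,DY,DYAW)+scoop(.484,-.192,-15.5),(230,130,430,240),4,'o8')
```

```text
14.7 [ 0.39361528 -0.16659882  0.25972186] [ 1.79993157e+02  1.44180643e-01 -1.59703263e+01]
```

View pics/o7.png

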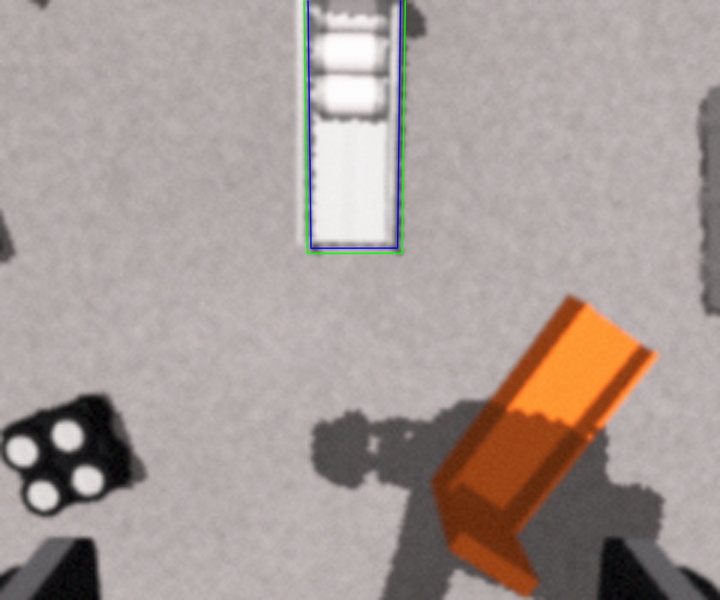

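View pics/o8.png

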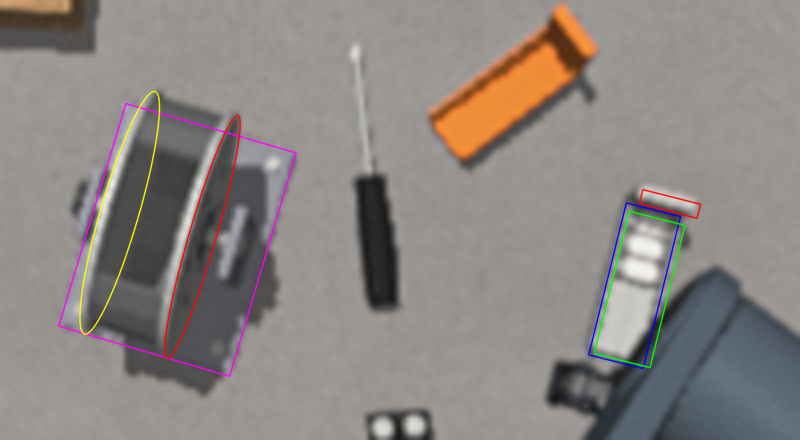

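The opening is centred in the top view (crop rows 140–290, with the drum centre at 213). The scoop sits about 2 mm further +x and +y than my model. My moves can't tilt the tool, so I'll grip the back plate across its 41 mm width, where it can pivot between the pads about the scoop's y axis.

Run:
```python
from plan import *
plan([(.5477,-.2066,.18,-15.5,4),(.5477,-.2066,.09,-15.5,3),(.5477,-.2066,.09,-15.5,1)])
```

```text
[ 4, -0.1, 2, 0, 4, -0.1, 2, 0, 4, -0.1, 2, 0, 3.9, -0.1, 2, -0.1, 0, 0, 3, 0, 0, 0, 3, 0, 0, 0, 3, 0, 0, 0, 0, 0 ] 8
end [ 0.5476 -0.2065  0.0897] -15.37
```

Call:
move_arm(moves=[4, -0.1, 2, 0, 4, -0.1, 2, 0, 4, -0.1, 2, 0, 3.9, -0.1, 2, -0.1, 0, 0, 3, 0, 0, 0, 3, 0, 0, 0, 3, 0, 0, 0, 0, 0], fingers=7)

```text
time_s: 15.7
tool_pos: [0.5478, -0.2016, 0.0877]
eef_rot: [-179.9, 0.4, -15.1]
wrist_force: [-0.4, -0.0, -0.4]
gripper_width: 0.0696
```

Run:
```python
from ov import *; from geo import *
shot('side','s8');shot('top','t8');shot('wrist','w8'); o=env.get_obs(); print(o['time_s'],o['tool_pos'],o['eef_rot'])
L=scoop(.486,-.1895,-15.5)
overlay('side0',L,(320,150,400,220),8,'o9a'); overlay('s8',L,(320,150,400,220),8,'o9b')
cv2.imwrite('pics/o9.png',np.vstack([cv2.imread('pics/o9a.png'),cv2.imread('pics/o9b.png')])[:, :])
overlay('t7',L,(360,160,420,230),8,'o10')
```

```text
15.85 [ 0.55075136 -0.20396018  0.09120265] [ 1.79993825e+02 -5.70884067e-02 -1.50940914e+01]
```

View pics/o9b.png

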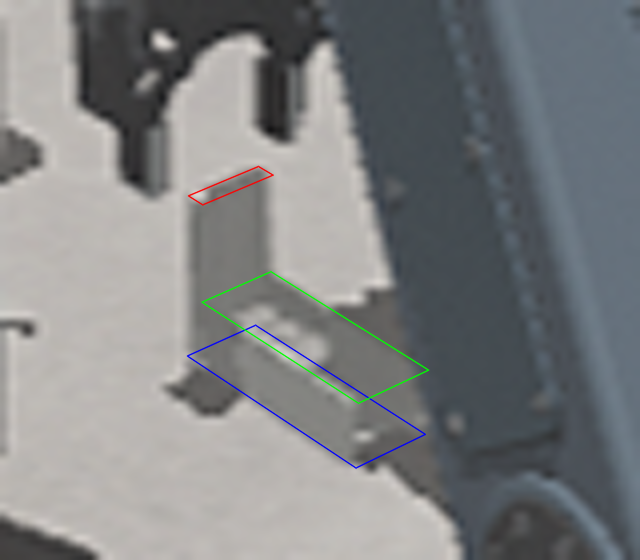

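View pics/o9a.png

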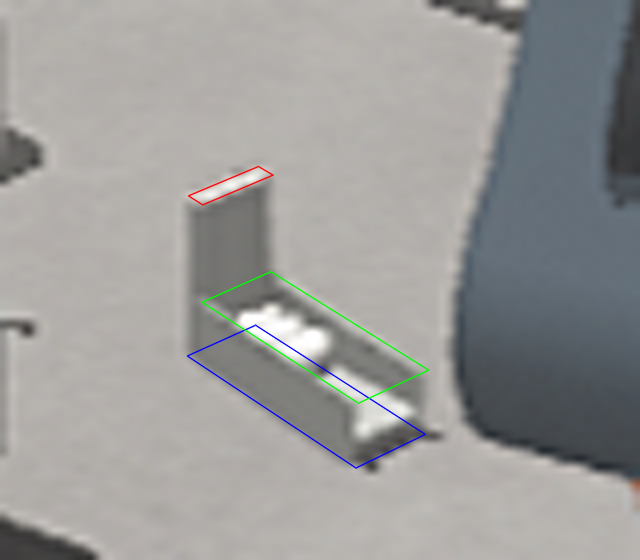

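View pics/w8.png

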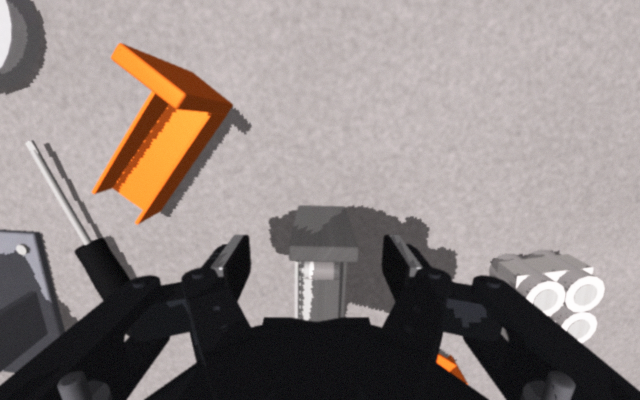

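View pics/o10.png

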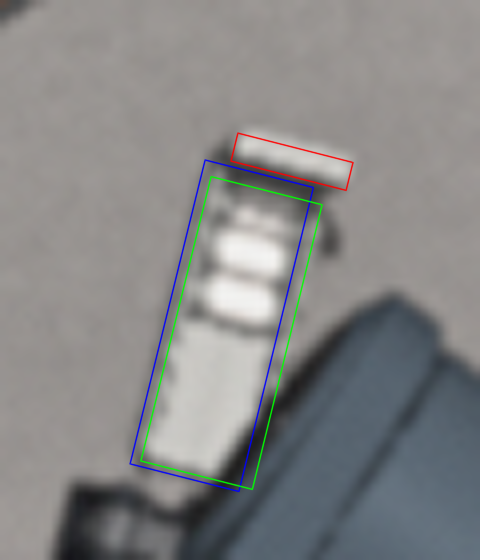

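The model fits the side view to within a pixel. Lowering, then closing gently on the plate's top edge.

Call:
move_arm(moves=[0, 0, 0.8, 0, 0, 0, 0.8, 0, 0, 0, 0, 0, 0, 0, 0, 0, 0, 0, 0, 0, 0, 0, 0, 0, 0, 0, 0, 0, 0, 0, 0, 0])

```text
time_s: 16.85
tool_pos: [0.5503, -0.2045, 0.0744]
eef_rot: [180.0, -0.0, -15.1]
wrist_force: [-0.1, 0.1, 0.1]
gripper_width: 0.07
```

Run:
```python
from ov import *
o=env.get_obs(); print(o['time_s'],o['tool_pos'],o['eef_rot'])
p=T2(0,0,15.5,[np.array(o['tool_pos'])-[.486,-.1895,0]]); print(p)
```

```text
16.85 [ 0.55027432 -0.20447202  0.07435873] [ 1.79999276e+02 -4.19720832e-03 -1.51288755e+01]
[[0.06593779 0.00274907 0.07435873]]
```

Call:
move_arm(moves=[-0.2, 0.3, 0, 0, 0, 0, 0, 0, 0, 0, 0, 0, 0, 0, 0, 0, 0, 0, 0, 0, 0, 0, 0, 0, 0, 0, 0, 0, 0, 0, 0, 0], fingers=3.5, grip_force=60)

```text
time_s: 17.85
tool_pos: [0.5478, -0.2071, 0.0748]
eef_rot: [180.0, -0.0, -15.1]
wrist_force: [-1.5, -0.8, 5.6]
gripper_width: 0.0385
```

Run:
```python
from ov import *
o=env.get_obs(); print(o['time_s'],o['tool_pos'],o['eef_rot'],o['wrist_force'],o['gripper_width'])
shot('side','s9'); crop('s9',320,150,400,220,8)
```

```text
17.85 [ 0.54776084 -0.20710462  0.07475798] [ 1.79975005e+02 -4.03915782e-02 -1.51199575e+01] [-1.4505936  -0.78645243  5.62873893] 0.03850093157399416
```

View pics/s9_c320_150.png

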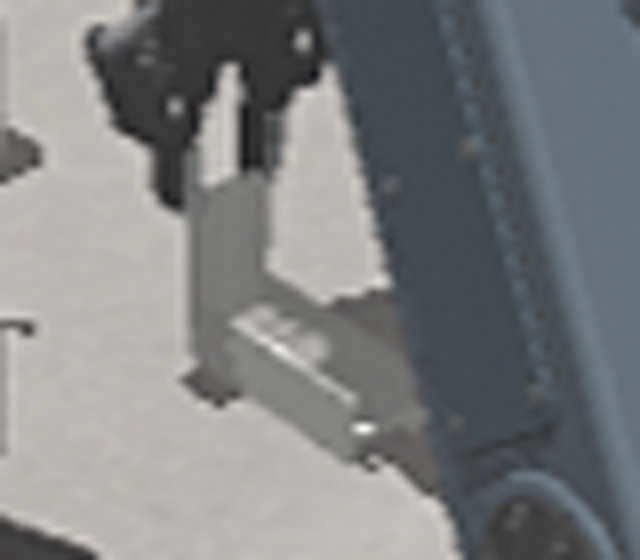

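Call:
move_arm(moves=[0, 0, -0.2, 0, 0, 0, -0.2, 0, 0, 0, -0.2, 0, 0, 0, 0, 0, 0, 0, 0, 0, 0, 0, 0, 0, 0, 0, 0, 0, 0, 0, 0, 0], grip_force=120)

```text
time_s: 18.9
tool_pos: [0.5476, -0.2069, 0.0803]
eef_rot: [-180.0, -0.0, -15.1]
wrist_force: [0.6, 0.0, -2.3]
gripper_width: 0.0369
```

Run:
```python
from ov import *
o=env.get_obs(); print(o['time_s'],o['tool_pos'],o['eef_rot'],o['wrist_force'],o['moment'],o['gripper_width'])
shot('side','s10'); overlay('s10',[(p+[0,0,.006],c) for p,c in scoop(.486,-.1895,-15.5)],(320,150,400,220),8,'s10b')
```

```text
18.9 [ 0.54755583 -0.2068567   0.08030995] [-1.79999783e+02 -1.10449160e-03 -1.51304289e+01] [ 0.55178995  0.0401613  -2.29489817] [ 0.00317211 -0.07155479 -0.00792224] 0.036914554685010606
```

View pics/s10b.png

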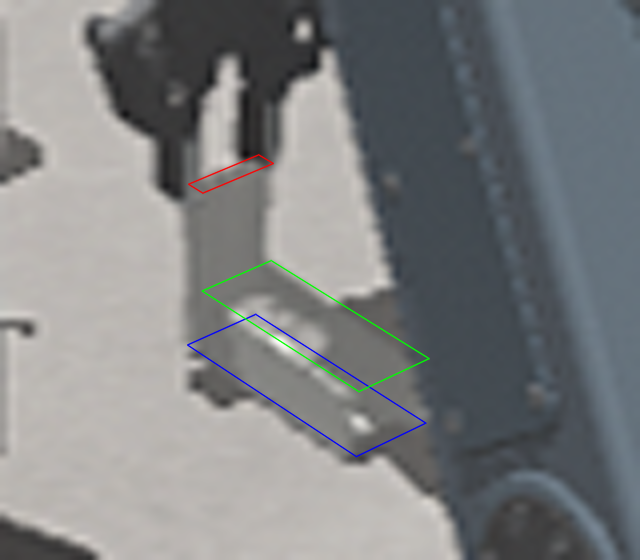

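```bash
cat >> ov.py <<'E'
def scoop_t(x,y,yaw,tilt,pz,px=.064,pz0=.080):
    """tilt deg mouth-down about pivot (px,pz0) in scoop frame; pivot placed at world height pz, plan position x,y,yaw of untilted scoop origin"""
    out=[]
    t=np.radians(tilt)
    for P,c in [(rect(.05,.06,-.0205,.0205,.085),(0,0,255)),(rect(-.055,.06,-.0205,.0205,.0),(255,0,0)),(rect(-.055,.05,-.0205,.0205,.034),(0,255,0))]:
        P=np.array(P); dx=P[:,0]-px; dz=P[:,2]-pz0
        X=dx*np.cos(t)-dz*np.sin(t); Z=dz*np.cos(t)+dx*np.sin(t)
        out.append((T2(x,y,yaw,np.c_[px+X,P[:,1],pz+Z]),c))
    return out
E
python3 - <<'E'
from ov import *
ims=[]
for tl in (0,2.5,4):
    overlay('s10',scoop_t(.486,-.1895,-15.5,tl,.085,px=.058),(330,150,390,220),6,'tmp'); ims.append(cv2.imread('pics/tmp.png')[:, :266])
cv2.imwrite('pics/s10c.png',np.hstack(ims))
E
```

```text
(no output)
```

View pics/s10c.png

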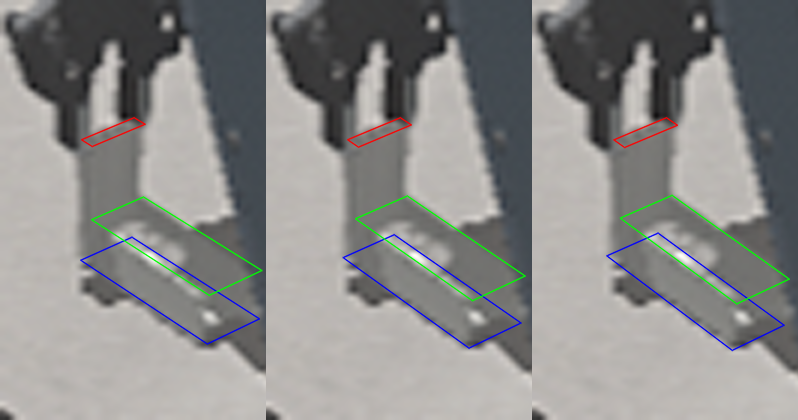

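Call:
move_arm(moves=[0, 0, -0.1, 0, 0, 0, -0.1, 0, 0, 0, -0.1, 0, 0, 0, 0, 0, 0, 0, 0, 0, 0, 0, 0, 0, 0, 0, 0, 0, 0, 0, 0, 0], grip_force=120)

```text
time_s: 19.95
tool_pos: [0.5475, -0.2068, 0.0833]
eef_rot: [-180.0, 0.0, -15.1]
wrist_force: [-0.1, -0.5, -1.7]
gripper_width: 0.0372
```

Run:
```python
from ov import *
o=env.get_obs(); print(o['time_s'],o['tool_pos'],o['eef_rot'],o['wrist_force'],o['moment'],o['gripper_width'])
shot('side','s11')
crop('s11',330,150,390,220,6); crop('s10',330,150,390,220,6)
crop('s9',330,150,390,220,6)
cv2.imwrite('pics/cmp.png',np.hstack([cv2.imread(f'pics/{n}_c330_150.png')[:,:266] for n in ('s9','s10','s11')]))
```

```text
19.95 [ 0.54749326 -0.20683128  0.08327415] [-1.79998662e+02  5.91576091e-03 -1.51294331e+01] [-0.08627811 -0.535528   -1.73920408] [-0.02037965 -0.06918975  0.02993755] 0.03721759664324368
```

View pics/cmp.png

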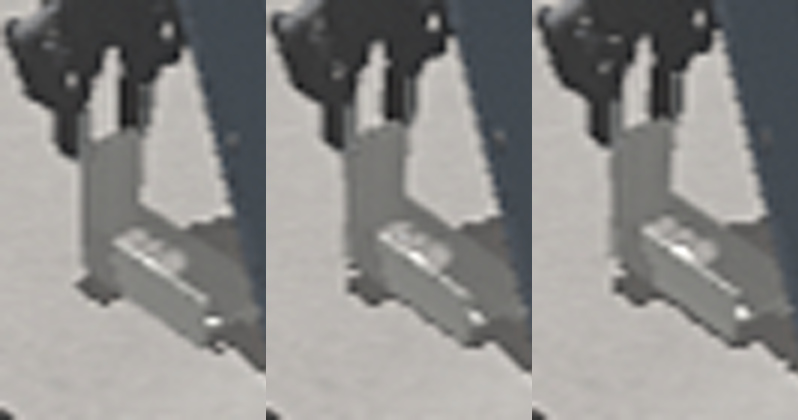

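At 120 N the scoop hangs at about 2° with its full weight lifted, and the cells are still at the back. I'll carry it smoothly at 120 N to above the drum's far side.

Run:
```python
from plan import *; from geo import *
a=(.5475,-.2068,.0833+.18,-15.13)
x,y=dl(.092); print(x,y)
b=np.array([x,y,.324]); p0=np.array(a[:3])
w=np.array([.5,1,1.5,1.8,1.8,1.8,1.8,1.8,1.8,1.8,1.8,1.5,1,.7,.4,.2]); s=np.cumsum(w)/w.sum()
plan([(*(p0+(b-p0)*k),-15.13-2.47*k,1) for k in s],start=a)
```

```text
0.6146935414369512 0.11268197005095912
[ 0, -0.8, -0.1, 0, -0.1, -1.5, -0.3, 0, -0.2, -2.3, -0.5, 0.1, -0.1, -2.8, -0.5, 0, -0.2, -2.7, -0.5, 0, -0.2, -2.8, -0.5, 0.1, -0.2, -2.8, -0.5, 0, -0.3, -2.7, -0.5, 0 ] 8
[ -0.2, -2.8, -0.6, 0.1, -0.2, -2.8, -0.5, 0, -0.3, -2.7, -0.5, 0, -0.2, -2.3, -0.4, 0.1, -0.1, -1.6, -0.3, 0, -0.1, -1, -0.2, 0, -0.1, -0.6, -0.1, 0, 0, -0.3, -0.1, 0 ] 8
end [0.6146 0.1122 0.3243] -17.53
```

Call:
move_arm(moves=[0, 0, -0.5, 0, 0, 0, -1.5, 0, 0, 0, -2.5, 0, 0, 0, -3.5, 0, 0, 0, -4, 0, 0, 0, -3, 0, 0, 0, -2, 0, 0, 0, -1, 0])

```text
time_s: 21.0
tool_pos: [0.548, -0.207, 0.2658]
eef_rot: [179.9, -0.2, -15.1]
wrist_force: [0.7, -0.5, -1.5]
gripper_width: 0.0369
```

Run:
```python
from ov import *
o=env.get_obs(); print(o['time_s'],o['tool_pos'],o['eef_rot'],o['wrist_force'],o['moment'],o['gripper_width'])
shot('side','s12')
crop('s12',300,60,400,180,5)
```

```text
21.0 [ 0.54795065 -0.20703025  0.26576984] [179.94322207  -0.19265486 -15.1234837 ] [ 0.74370148 -0.52805024 -1.48716514] [ 0.0078814  -0.12071473 -0.02991646] 0.03687722877740117
```

View pics/s12_c300_60.png

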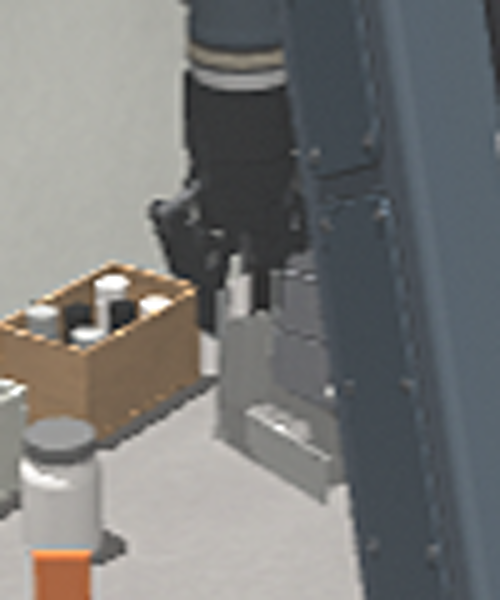

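Still near level, with the cells inside at the back (crop 280,420). Carrying on.

Call:
move_arm(moves=[0, -0.8, -0.1, 0, -0.1, -1.5, -0.3, 0, -0.2, -2.3, -0.5, 0.1, -0.1, -2.8, -0.5, 0, -0.2, -2.7, -0.5, 0, -0.2, -2.8, -0.5, 0.1, -0.2, -2.8, -0.5, 0, -0.3, -2.7, -0.5, 0])

```text
time_s: 22.05
tool_pos: [0.5846, -0.024, 0.2965]
eef_rot: [-180.0, 0.1, -16.3]
wrist_force: [1.4, -0.5, -2.7]
gripper_width: 0.0365
```

Call:
move_arm(moves=[-0.2, -2.8, -0.6, 0.1, -0.2, -2.8, -0.5, 0, -0.3, -2.7, -0.5, 0, -0.2, -2.3, -0.4, 0.1, -0.1, -1.6, -0.3, 0, -0.1, -1, -0.2, 0, -0.1, -0.6, -0.1, 0, 0, -0.3, -0.1, 0])

```text
time_s: 23.05
tool_pos: [0.6145, 0.1121, 0.3241]
eef_rot: [180.0, 0.0, -17.5]
wrist_force: [0.1, -0.8, -1.2]
gripper_width: 0.0369
```

Run:
```python
from ov import *; from geo import *
o=env.get_obs(); print(o['time_s'],o['tool_pos'],o['eef_rot'],o['wrist_force'],o['moment'],o['gripper_width'])
shot('side','s13'); shot('top','t13'); shot('wrist','w13')
crop('s13',200,60,360,220,4); crop('t13',200,100,340,240,4)
sx,sy=dl(.092-.064)
ims=[]
for tl in (2,6): overlay('s13',scoop_t(sx,sy,-17.6,tl,.331,.057,.081)+drum(DX,DY,DYAW),(220,60,320,220),4,'tmp'); ims.append(cv2.imread('pics/tmp.png'))
cv2.imwrite('pics/cmp2.png',np.hstack(ims)[:600])
```

```text
23.05 [0.61452077 0.11205796 0.32413176] [ 1.79975238e+02  2.87063039e-02 -1.75420081e+01] [ 0.14913598 -0.81450104 -1.23378735] [-0.02326956 -0.04754514 -0.03185126] 0.03687336653366112
```

View pics/cmp2.png

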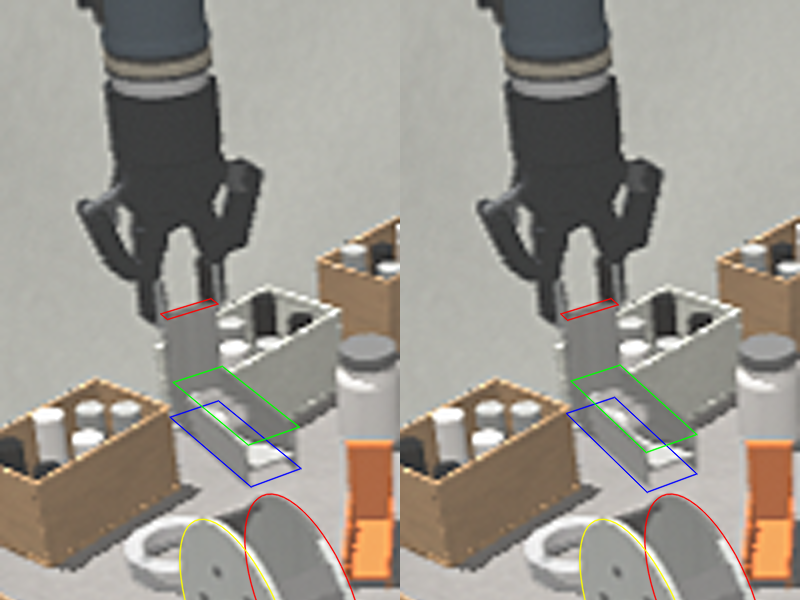

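View pics/s13_c200_60.png

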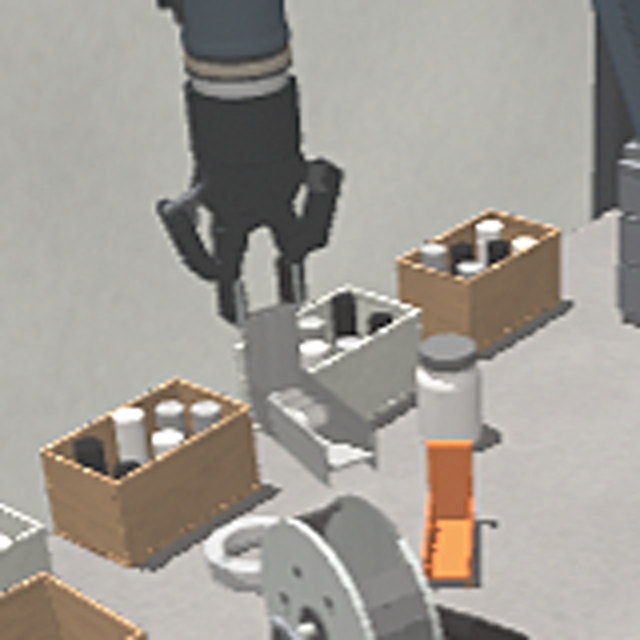

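View pics/t13_c200_100.png

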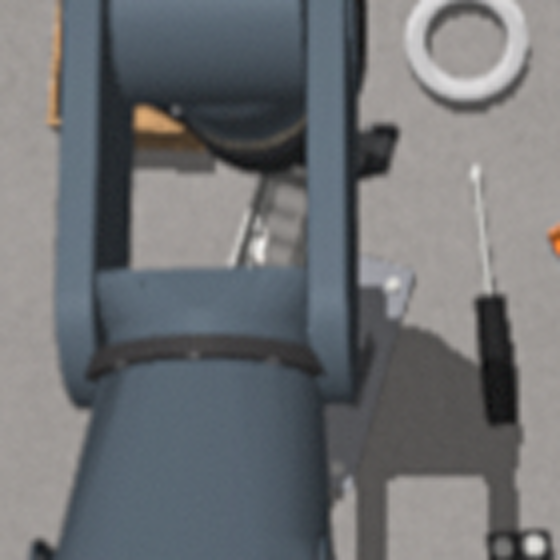

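View pics/w13.png

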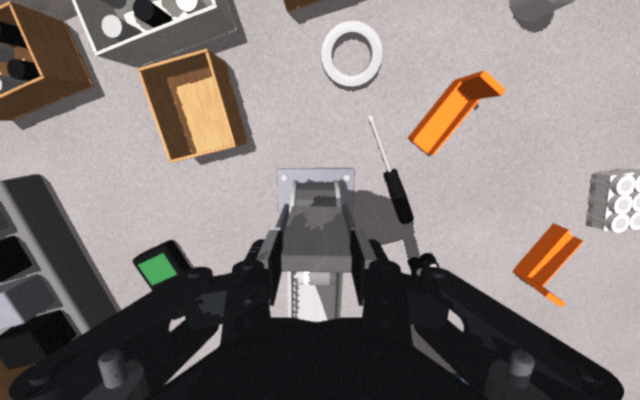

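The scoop is level and lined up with the drum: plate centre column 318 against drum column 317. The cells are in it. I'll drop the grip to 20 N so it pivots mouth-down under its own weight.

Call:
move_arm(moves=[0, 0, 0, 0, 0, 0, 0, 0, 0, 0, 0, 0, 0, 0, 0, 0, 0, 0, 0, 0, 0, 0, 0, 0, 0, 0, 0, 0, 0, 0, 0, 0], grip_force=20)

```text
time_s: 24.2
tool_pos: [0.6146, 0.1122, 0.3243]
eef_rot: [-180.0, 0.0, -17.5]
wrist_force: [-0.8, 0.2, -1.1]
gripper_width: 0.0369
```

Run:
```python
from ov import *; from geo import *
o=env.get_obs(); print(o['time_s'],o['tool_pos'],o['eef_rot'],o['wrist_force'],o['moment'],o['gripper_width'])
shot('side','s14')
crop('s14',200,60,360,220,4)
```

```text
24.2 [0.61463206 0.11219573 0.3243295 ] [-1.79998763e+02  3.21540365e-04 -1.75237543e+01] [-0.84575812  0.2037576  -1.10847205] [-0.02311226 -0.07707548  0.0302469 ] 0.03687137640812702
```

View pics/s14_c200_60.png

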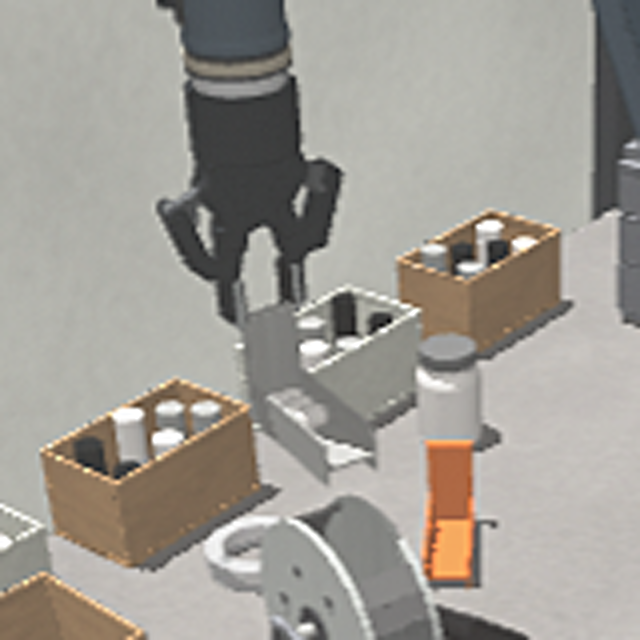

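The opening reading hasn't changed (36.9 mm, against 38.5 mm at 60 N earlier), so the force probably didn't drop. I'll send the finger value with it.

Call:
move_arm(moves=[0, 0, 0, 0, 0, 0, 0, 0, 0, 0, 0, 0, 0, 0, 0, 0, 0, 0, 0, 0, 0, 0, 0, 0, 0, 0, 0, 0, 0, 0, 0, 0], fingers=3.6, grip_force=20)

```text
time_s: 25.25
tool_pos: [0.6147, 0.1122, 0.3243]
eef_rot: [-180.0, 0.0, -17.5]
wrist_force: [0.4, 0.2, -1.5]
gripper_width: 0.0369
```

Run:
```python
from ov import *; from geo import *
o=env.get_obs(); print(o['time_s'],o['tool_pos'],o['eef_rot'],o['wrist_force'],o['moment'],o['gripper_width'])
shot('side','s15')
crop('s15',200,60,360,220,4)
```

```text
25.25 [0.61465627 0.11216588 0.32429912] [-1.79997582e+02  6.24740640e-04 -1.75286064e+01] [ 0.4221124   0.16582999 -1.46241406] [-0.0145738  -0.05591855  0.00633535] 0.036896321313680494
```

View pics/s15_c200_60.png

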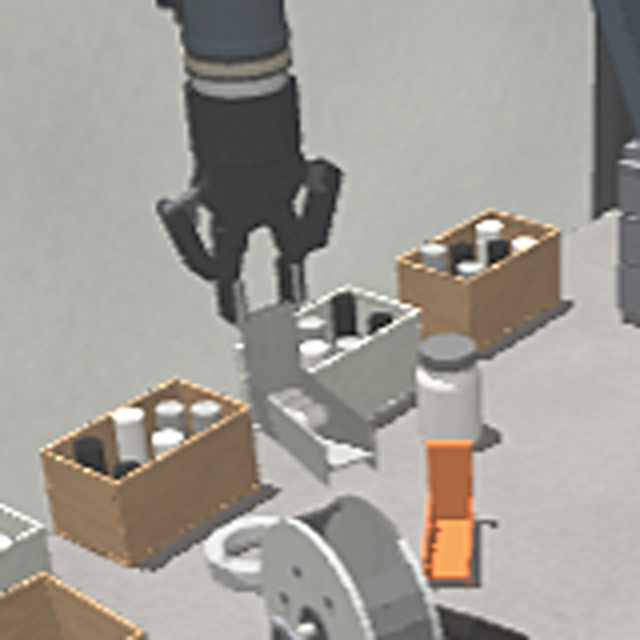

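Call:
move_arm(moves=[0, 0, 0, 0, 0, 0, 0, 0, 0, 0, 0, 0, 0, 0, 0, 0, 0, 0, 0, 0, 0, 0, 0, 0, 0, 0, 0, 0, 0, 0, 0, 0], fingers=3.9, grip_force=20)

```text
time_s: 26.3
tool_pos: [0.6146, 0.1122, 0.3243]
eef_rot: [-180.0, -0.0, -17.5]
wrist_force: [-0.8, -0.0, -2.2]
gripper_width: 0.0391
```

Run:
```python
from ov import *; from geo import *
o=env.get_obs(); print(o['time_s'],o['tool_pos'],o['eef_rot'],o['wrist_force'],o['moment'],o['gripper_width'])
shot('side','s16')
crop('s16',200,60,360,220,4)
```

```text
26.3 [0.61464483 0.11215823 0.32434813] [-1.79999255e+02 -4.01091087e-03 -1.75267133e+01] [-0.78977337 -0.04615523 -2.15909952] [-0.02408599  0.00050499  0.00146131] 0.039069011702989126
```

View pics/s16_c200_60.png

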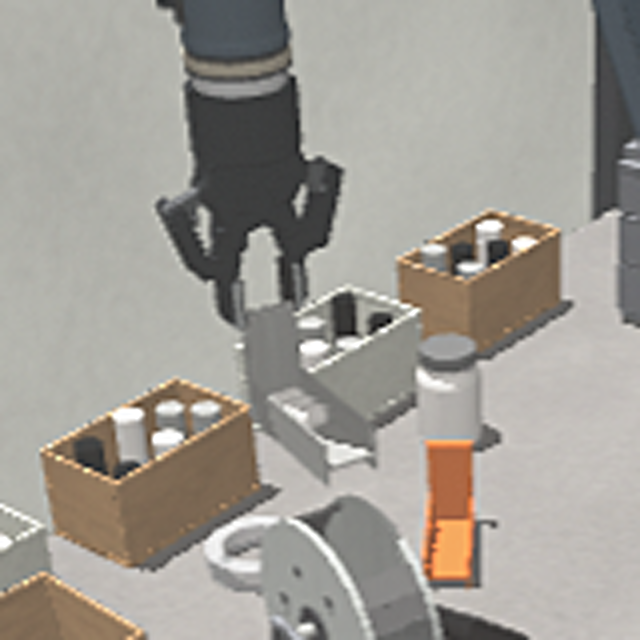

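Call:
move_arm(moves=[0, 0, 0, 0, 0, 0, 0, 0, 0, 0, 0, 0, 0, 0, 0, 0, 0, 0, 0, 0, 0, 0, 0, 0, 0, 0, 0, 0, 0, 0, 0, 0], fingers=4.0, grip_force=20)

```text
time_s: 27.35
tool_pos: [0.6147, 0.1121, 0.3243]
eef_rot: [-180.0, -0.0, -17.5]
wrist_force: [-0.2, -0.4, -1.8]
gripper_width: 0.0399
```

Run:
```python
from ov import *; from geo import *
o=env.get_obs(); print(o['time_s'],o['tool_pos'],o['eef_rot'],o['wrist_force'],o['moment'],o['gripper_width'])
shot('side','s17')
crop('s17',200,60,360,220,4)
```

```text
27.35 [0.61465727 0.11214093 0.32432519] [-1.79999376e+02 -2.81725977e-04 -1.75316213e+01] [-0.20060968 -0.38395085 -1.81806533] [-0.02485783 -0.05393433  0.02750987] 0.03990460274080634
```

View pics/s17_c200_60.png

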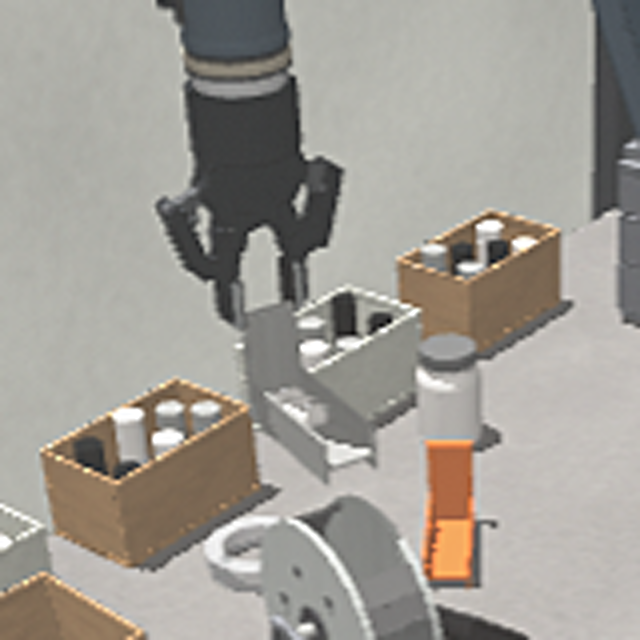

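Call:
move_arm(moves=[0, 0, 0, 0, 0, 0, 0, 0, 0, 0, 0, 0, 0, 0, 0, 0, 0, 0, 0, 0, 0, 0, 0, 0, 0, 0, 0, 0, 0, 0, 0, 0], fingers=4.04, grip_force=20)

```text
time_s: 28.4
tool_pos: [0.6146, 0.1122, 0.3243]
eef_rot: [-180.0, 0.0, -17.5]
wrist_force: [0.6, 0.7, -1.6]
gripper_width: 0.0406
```

Run:
```python
from ov import *; from geo import *
o=env.get_obs(); print(o['time_s'],o['tool_pos'],o['eef_rot'],o['wrist_force'],o['moment'],o['gripper_width'])
shot('side','s18')
for n in ('s16','s17','s18'): crop(n,245,125,300,185,8)
cv2.imwrite('pics/cmp3.png',np.hstack([cv2.resize(cv2.imread(f'pics/{n}_c245_125.png'),(266,290)) for n in ('s16','s17','s18')]))
```

```text
28.4 [0.6146356  0.1121702  0.32429481] [-1.79998684e+02  2.81252673e-03 -1.75286490e+01] [ 0.57735101  0.69741584 -1.58709712] [ 0.00528076 -0.03015465 -0.00029632] 0.04064498595809836
```

View pics/cmp3.png

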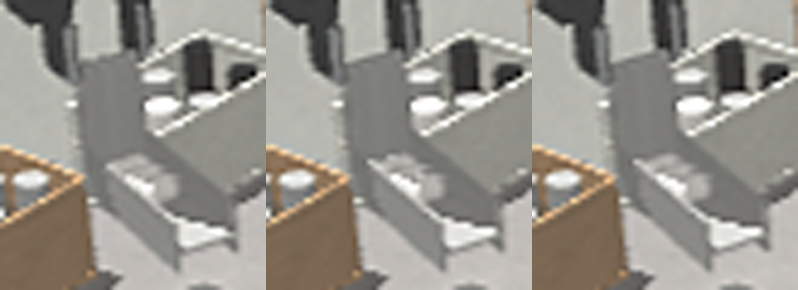

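Call:
move_arm(moves=[0, 0, 0, 0, 0, 0, 0, 0, 0, 0, 0, 0, 0, 0, 0, 0, 0, 0, 0, 0, 0, 0, 0, 0, 0, 0, 0, 0, 0, 0, 0, 0], fingers=4.07, grip_force=20)

```text
time_s: 29.45
tool_pos: [0.6146, 0.1122, 0.3243]
eef_rot: [-180.0, -0.0, -17.5]
wrist_force: [0.3, -1.1, -1.6]
gripper_width: 0.0406
```

Run:
```python
from ov import *; from geo import *
o=env.get_obs(); print(o['time_s'],o['tool_pos'],o['eef_rot'],o['wrist_force'],o['moment'],o['gripper_width'])
shot('side','s19')
crop('s19',220,100,320,220,5)
```

```text
29.45 [0.61462926 0.11218064 0.32434141] [-1.79997769e+02 -7.10191999e-05 -1.75275181e+01] [ 0.33833581 -1.06787048 -1.64502231] [-0.04449487 -0.01680869 -0.03453963] 0.04055918147496362
```

View pics/s19_c220_100.png

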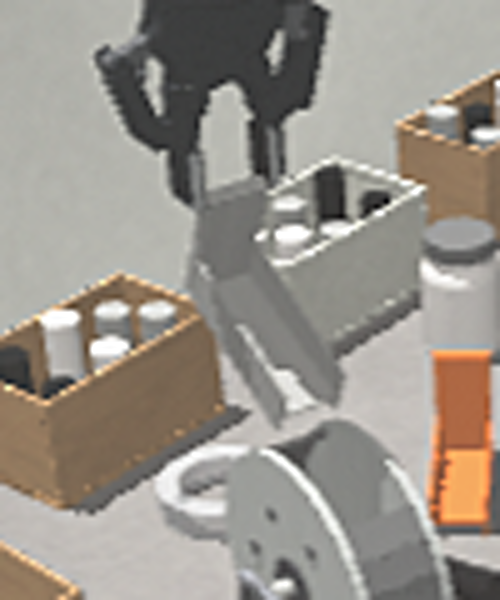

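It tipped steeply and the scoop floor (crop 280,380) now looks empty. I'll tighten the grip, lift away and check the drum.

Run:
```python
from plan import *
plan([(.585,-.02,.354,-16.5,4),(.5476,-.2068,.30,-15.13,6),(.5476,-.2068,.20,-15.13,3),(.5476,-.2068,.20,-15.13,3)],start=(.6147,.1122,.354,-17.53))
```

```text
[ 0.3, 3.4, 0, 0, 0.3, 3.4, 0, -0.1, 0.2, 3.4, 0, 0, 0.3, 3.3, 0, -0.1, 0.3, 3.2, 0.9, 0, 0.3, 3.2, 0.9, 0, 0.3, 3.1, 0.9, 0, 0.2, 3.2, 0.9, -0.1 ] 8
[ 0.2, 3.1, 0.9, 0, 0.3, 3.2, 0.9, -0.1, 0, 0, 3.3, 0, 0, 0, 3.3, 0, 0, 0, 3.4, 0, 0, 0, 0, 0, 0, 0, 0, 0, 0, 0, 0, 0 ] 8
end [ 0.5478 -0.207   0.2   ] -15.13
```

Call:
move_arm(moves=[0, 0, 0, 0, 0, 0, 0, 0, 0, 0, 0, 0, 0, 0, 0, 0, 0, 0, -1, 0, 0, 0, -1, 0, 0, 0, -1, 0, 0, 0, 0, 0], fingers=3.5, grip_force=60)

```text
time_s: 30.5
tool_pos: [0.6154, 0.1121, 0.356]
eef_rot: [-179.9, -0.2, -17.5]
wrist_force: [-0.0, -0.9, -1.1]
gripper_width: 0.0382
```

Run:
```python
from ov import *; from geo import *
o=env.get_obs(); print(o['time_s'],o['tool_pos'],o['eef_rot'],o['wrist_force'],o['gripper_width'])
shot('side','s20');shot('wrist','w20'); crop('s20',220,80,340,220,4)
```

```text
30.5 [0.61535212 0.11213351 0.35598522] [-1.79946631e+02 -1.75846642e-01 -1.75295997e+01] [-0.03134899 -0.85685303 -1.1229734 ] 0.038155954803288206
```

View pics/s20_c220_80.png

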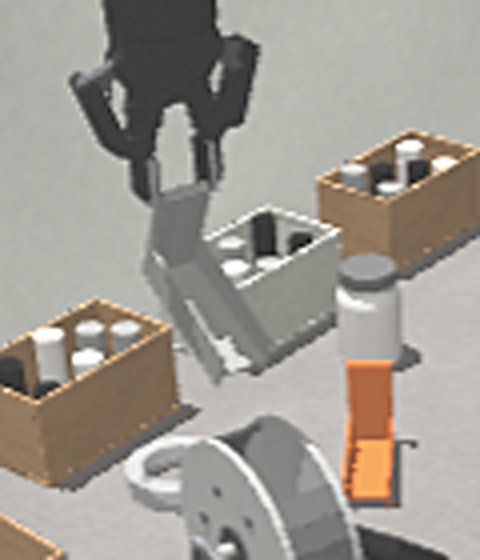

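View pics/w20.png

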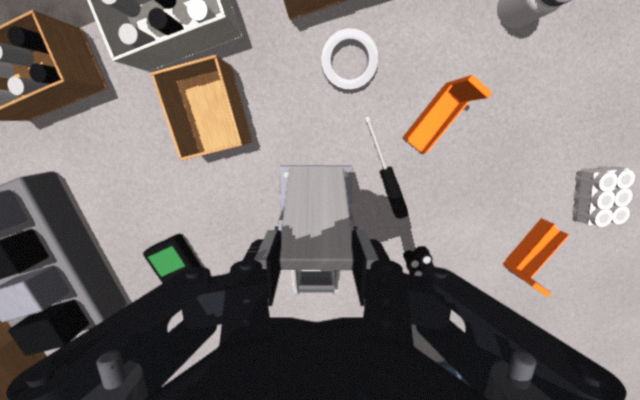

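Call:
move_arm(moves=[0.3, 3.4, 0, 0, 0.3, 3.4, 0, -0.1, 0.2, 3.4, 0, 0, 0.3, 3.3, 0, -0.1, 0.3, 3.2, 0.9, 0, 0.3, 3.2, 0.9, 0, 0.3, 3.1, 0.9, 0, 0.2, 3.2, 0.9, -0.1])

```text
time_s: 31.6
tool_pos: [0.5595, -0.1459, 0.3176]
eef_rot: [-180.0, 0.1, -15.7]
wrist_force: [-0.5, -0.3, -1.2]
gripper_width: 0.0389
```

Call:
move_arm(moves=[0.2, 3.1, 0.9, 0, 0.3, 3.2, 0.9, -0.1, 0, 0, 3.3, 0, 0, 0, 3.3, 0, 0, 0, 3.4, 0, 0, 0, 0, 0, 0, 0, 0, 0, 0, 0, 0, 0])

```text
time_s: 32.6
tool_pos: [0.5488, -0.2076, 0.2021]
eef_rot: [179.9, -0.2, -15.1]
wrist_force: [-0.3, -0.7, -1.5]
gripper_width: 0.0381
```

Run:
```python
from ov import *; from geo import *
o=env.get_obs(); print(o['time_s'],o['tool_pos'],o['eef_rot'],o['wrist_force'],o['gripper_width'])
shot('side','s21');shot('top','t21'); crop('s21',300,80,400,220,5); crop('t21',235,140,315,230,6)
```

```text
32.6 [ 0.54882781 -0.20758867  0.20207476] [179.94305235  -0.19482902 -15.12071373] [-0.31900118 -0.69001397 -1.47839819] 0.0380866092364526
```

View pics/t21_c235_140.png

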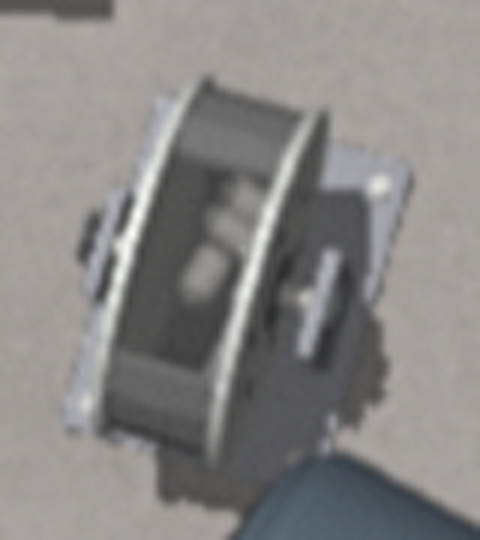

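View pics/s21_c300_80.png

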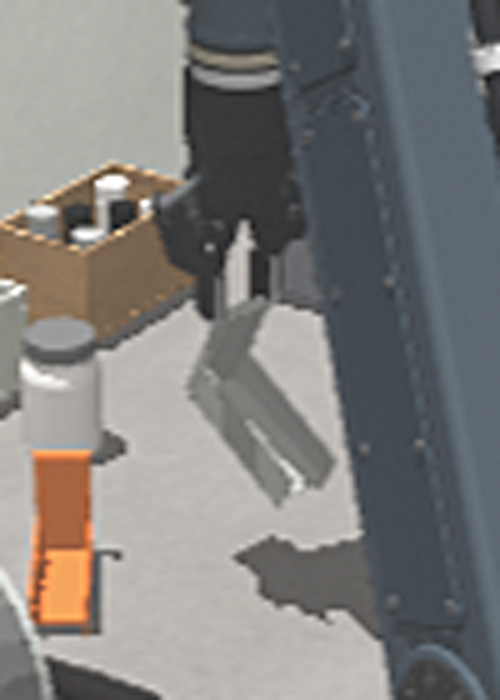

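View pics/t21.png

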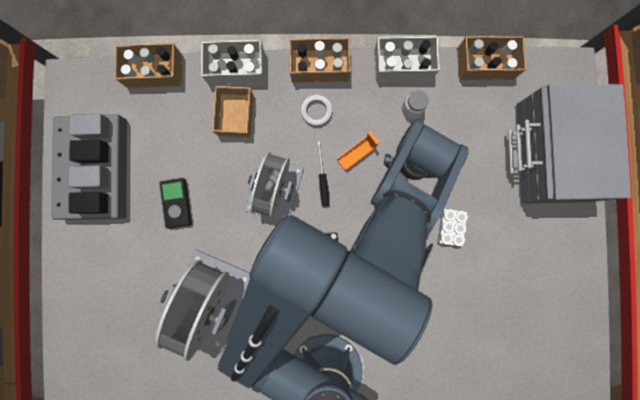

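The top view shows three cells lying in the drum (crop 205,275 / 230,222 / 245,190) with the opening still up. Next I'll measure the scoop's tilt so I can lay it down flat.

Run:
```python
from ov import *
a=np.radians(-15.13); sx=.5488-.064*np.cos(a); sy=-.2076-.064*np.sin(a)
ims=[]
for tl in (35,42,50):
    overlay('s21',scoop_t(sx,sy,-15.13,tl,.208,.057,.081),(325,120,380,190),5,'tmp'); ims.append(cv2.imread('pics/tmp.png')[:, :266])
cv2.imwrite('pics/s21c.png',np.hstack(ims))
```

```text
(no output)
```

View pics/s21c.png

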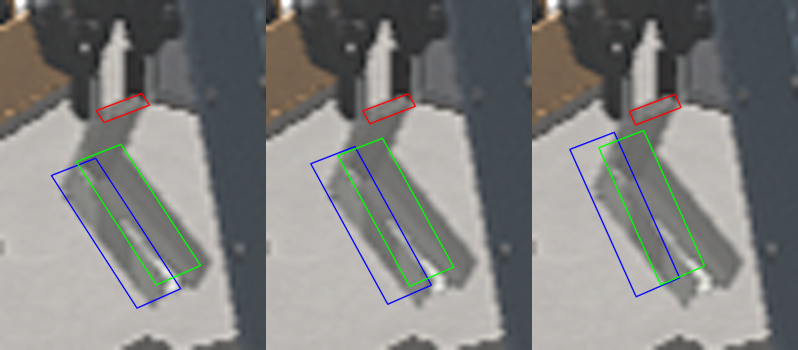

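Tilt is about 32°, hanging at equilibrium. I'll back off 6 cm, lower until the mouth touches at its old place, then roll the scoop down along an arc.

Call:
move_arm(moves=[-1.5, 0, 1, 0, -1.5, 0, 1, 0, -1.5, 0, 1, 0, -1.5, 0, 1, 0, 0, 0, 1.2, 0, 0, 0, 1.1, 0, 0, 0, 0.9, 0, 0, 0, 0.6, 0], fingers=3.95, grip_force=20)

```text
time_s: 33.7
tool_pos: [0.4902, -0.1915, 0.1216]
eef_rot: [-180.0, 0.0, -15.1]
wrist_force: [-0.1, 0.2, -1.4]
gripper_width: 0.0392
```

Run:
```python
from ov import *; from geo import *
o=env.get_obs(); print(o['time_s'],o['tool_pos'],o['eef_rot'],o['wrist_force'],o['gripper_width'])
shot('side','s22'); crop('s22',320,110,420,230,5)
```

```text
33.7 [ 0.49017153 -0.19148088  0.12158526] [-1.79995472e+02  9.58996398e-03 -1.51227808e+01] [-0.14010612  0.21519871 -1.42089432] 0.039219683772222236
```

View pics/s22_c320_110.png

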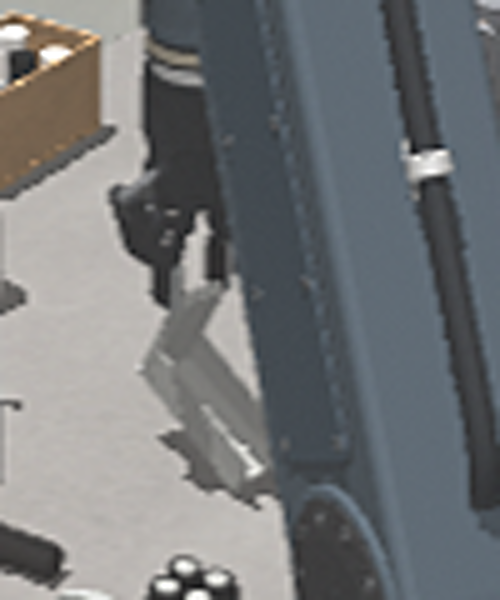

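Mouth is about at the bench. Now the arc.

Call:
move_arm(moves=[1.0, 0, 0.4, 0, 0.9, 0, 0.5, 0, 0.9, 0, 0.5, 0, 0.8, 0, 0.6, 0, 0.8, 0, 0.6, 0, 0.8, 0, 0.7, 0, 0.7, 0, 0.7, 0, 0.5, 0, 0.6, 0])

```text
time_s: 34.75
tool_pos: [0.5518, -0.208, 0.0756]
eef_rot: [-180.0, 0.0, -15.1]
wrist_force: [0.1, -0.2, 0.6]
gripper_width: 0.0396
```

Run:
```python
from ov import *; from geo import *
o=env.get_obs(); print(o['time_s'],o['tool_pos'],o['eef_rot'],o['wrist_force'],o['gripper_width'])
shot('side','s23'); crop('s23',320,110,420,230,5)
```

```text
34.75 [ 0.55183206 -0.20803364  0.07562732] [-1.79988083e+02  3.25396282e-02 -1.51289712e+01] [ 0.11031253 -0.161078    0.59704618] 0.039629193302403935
```

View pics/s23_c320_110.png

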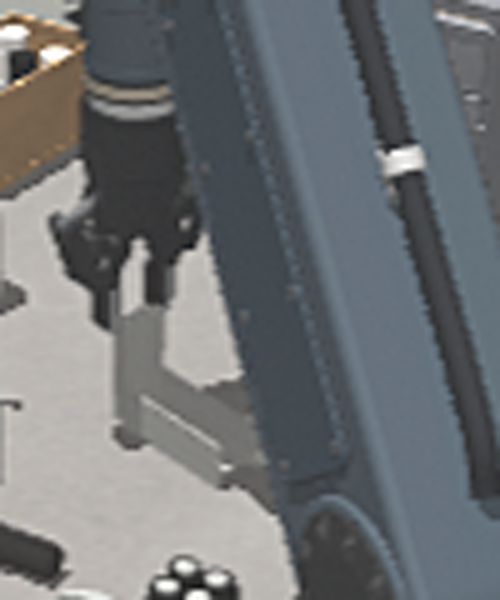

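The scoop is almost flat. I'll open, let it settle, retract and check.

Call:
move_arm(moves=[0, 0, 0.2, 0, 0, 0, 0, 0, 0, 0, 0, 0, 0, 0, 0, 0, 0, 0, 0, 0, 0, 0, 0, 0, 0, 0, 0, 0, 0, 0, 0, 0], fingers=6)

```text
time_s: 35.8
tool_pos: [0.5516, -0.2081, 0.0743]
eef_rot: [-180.0, 0.0, -15.1]
wrist_force: [0.5, -0.2, 0.3]
gripper_width: 0.0602
```

Call:
move_arm(moves=[0, 0, -1, 0, 0, 0, -2, 0, 0, 0, -3, 0, 0, 0, -4, 0, 0, 3, -4, 0, 0, 5, 0, 0, 0, 5, 0, 0, 0, 5, 0, 0])

```text
time_s: 36.8
tool_pos: [0.5043, -0.3831, 0.2154]
eef_rot: [180.0, -0.1, -15.1]
wrist_force: [0.7, -0.2, 0.3]
gripper_width: 0.06
```

Call:
move_arm(moves=[0, 5, 0, 0, 0, 5, 0, 0, 0, 3, 0, 0, 0, 1, 0, 0, 0, 0, 0, 0, 0, 0, 0, 0, 0, 0, 0, 0, 0, 0, 0, 0])

```text
time_s: 37.8
tool_pos: [0.4686, -0.5161, 0.2145]
eef_rot: [-180.0, 0.0, -15.1]
wrist_force: [0.3, -0.4, -0.3]
gripper_width: 0.0598
```

Run:
```python
from ov import *; from geo import *
o=env.get_obs(); print(o['time_s'],o['tool_pos'],o['eef_rot'],o['wrist_force'],o['gripper_width'])
shot('side','s24'); shot('top','t24'); crop('s24',320,110,420,230,5); crop('t24',235,130,415,230,4); crop('t24',235,140,315,230,6);
```

```text
37.8 [ 0.46859614 -0.51608528  0.21449834] [-1.79993591e+02  2.59069407e-03 -1.50604490e+01] [ 0.26327728 -0.37813316 -0.30862074] 0.059829623424614155
```

View pics/s24_c320_110.png

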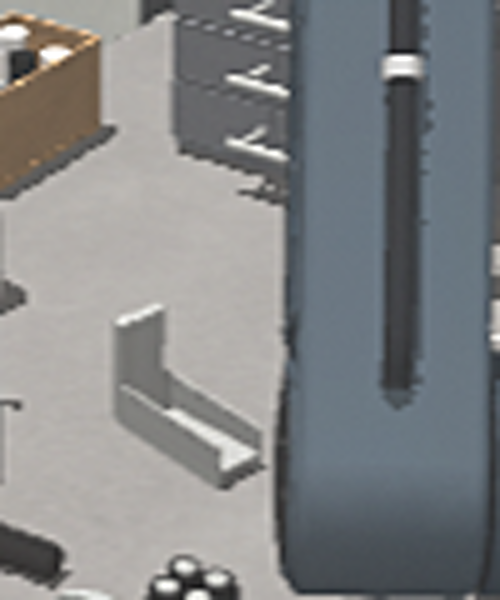

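View pics/t24_c235_130.png

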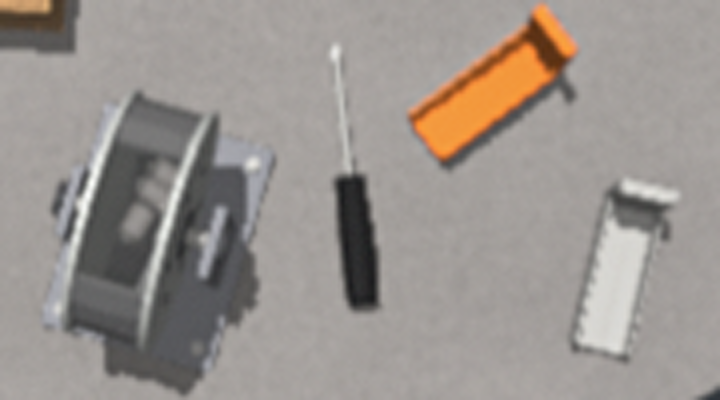

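View pics/t24_c235_140.png

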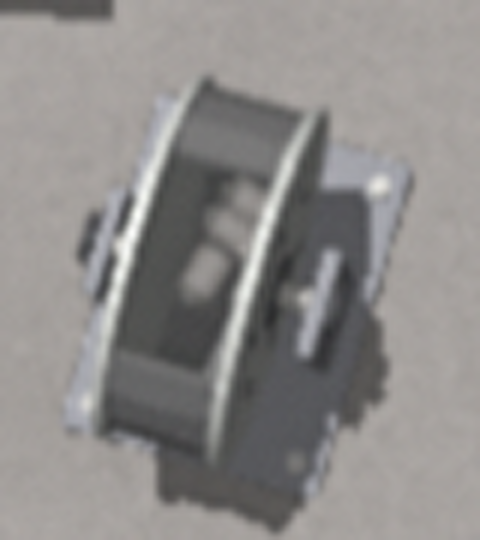

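View pics/s24.png

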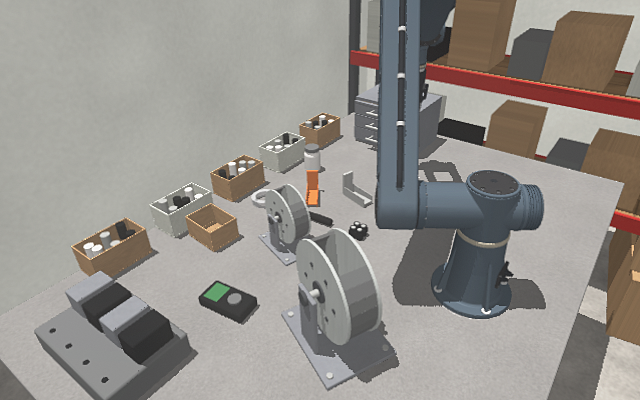

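The scoop is flat and empty, the three cells are in the barrel, and everything else looks unmoved. Handing in.

```bash
python3 -c "
from bench import env
print(env.finish_job())"
```

```text
the job is handed in; nothing more can be done
None
```

The job is handed in at about 38 s of the 72 s allowed. The last pictures show it done; no verdict was reported.

**Barrel:** I turned it with three rim grips: a large swing, a second one that slipped about 10° short, and a small correction. Before loading I measured the opening's centre at about −2° from the top and let go. In the final top view it still looks centred.

**Cells:** The moves can't tilt the tool, so I pinched the scoop's back plate across its 41 mm width, not across its thickness as suggested. I carried it nearly level at 120 N, then eased the fingers open until it swung mouth-down over the opening. The fingers stayed on the back plate, away from the cells. The final top view shows three cell shapes in the barrel, partly overlapping and blurry at that size.

**Scoop:** I rolled it down onto the bench close to where it started. The final side and top views show it flat, empty and released.

**Everything else:** The bystanders look unmoved by eye, though I did not measure them. The arm is clear of everything, and I saw no unusual contact forces.

**One check that disagreed:** Setting the grip force to 20 N left the fingers at 36.9 mm, so the grip did not loosen. Commanding the finger opening directly did loosen it.

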